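# Rub down a taped board seam, then hold the sprung jaw open

## Robot

A 6-joint arm with a two-finger parallel gripper is mounted at the origin on the work surface. World frame = base frame: x ahead of the robot, y to its left, z up, the work surface at z = 0. Lengths are in m, angles in rad, forces in N, time in s.
With the tool pointing down it reaches from about 0.25 to 0.8 m from the base axis. Payload 3.9 kg.
Tool frame: the origin (TCP) lies at the very end of the fingers, on their centre line; the grasp point (between the pads) lies 19 mm behind it; z points along the fingers, x is the direction in which the jaws open and shut, and the axes are right-handed (so a half turn about z gives the same grasp; the last joint's range is limited). The gripper opens to 85 mm and grips with 20 to 120 N. Pads are 22 mm wide; open, the fingers measure 114 mm over their backs; the gripper's body (76 mm by 85 mm) begins 54 mm behind the grasp point. The pads swing forward as they close: fully open they stand 13 mm farther back than shut.
Start: joints at [1.227, 0.26, -0.138, 1.173, 0, 1.571], TCP at [0.177, 0.494, 0.231] pointing down, gripper open.
Joint ranges: [-2.78, 2.78], [-0.83, 1.72], [-1.28, 1.37], [-1.9, 2.12], [-1.57, 1.48], [-3.14, 3.14]. Speed limits (rad/s): [2.57, 2.57, 3.14, 3.14, 3.14, 3.14].

## Interface

Orientations are given as a unit quaternion [w, x, y, z].
In Python, from plant import env gives the robot as it stands.
- The arm moves only by the tool carry_out, never from a script. Its argument "deltas" is a list of rows, each an object of numbers: "x", "y", "z": the shift along the tool's x, y, z as a fraction of full scale; "wx", "wy", "wz": the turn, a rotation vector about the tool's x, y, z as a fraction of full scale; "grip": the opening, from -1 (shut) to 1 (fully open), so that 0 is half open. In form: [{"x": .., "y": .., "z": .., "wx": .., "wy": .., "wz": .., "grip": ..}, ...]. A call has 1 to 20 rows; each row shifts and turns the pose as measured when the row begins, along the tool's axes as they then stand; what a row does not reach is not made up. Full scale, the value 1, is 0.04 m for a shift and 0.12 rad for a turn. A row lasts 1/8 s, in which the tool goes at most 62.5 mm and 10.7 degrees, less where a joint would pass 70% of its speed; a pose out of reach is approached as far as the arm can. A call with a number of a shift or a turn outside -1 to 1 is refused whole. A call with a gripper value outside its range is refused whole. The fingers move at their own pace and stop on an object; "squeeze" is the grip in N (left out, the last holds). Time passes only in rows, so rows that do not move let the fingers close. It gives the time, the measured TCP pose, the force and the opening at its end, in the units of the state.
- env.sense(): the state, without advancing time (a new reading comes with each control period).
- env.camera(name): name is "side" or "top" or "wrist"; returns a dict with "frame" (384x512x3 uint8, red, green, blue), "mtx" (3x3 intrinsics, pixels), "cam_to_world" (4x4, takes a point from camera to world coordinates). Camera axes: x right, y down, z forward; pixel columns grow to the right and rows downward; lengths in m; the calibration is good to about 2 mm. A picture is of the moment at which its call begins. There is no depth.
- env.job_done(): hands the job in, once; it reports no verdict.
The state is a dict: "t": time; "qpos": joint angles; "dq": joint speeds; "effort": joint torques, N m; "ee_pos": TCP position; "orientation": TCP orientation; "ft_force": force on the tool from outside, world axes, zero at the start; "wrist_torque": the same for the moment, N m; "gripper_width": finger opening in m.
Only numpy, scipy, OpenCV 4.12 (cv2) and the standard library are available. Lean on these libraries where they do the work, as an engineer would, in place of code of your own. Each camera call takes 0.05 s, during which the arm holds its last target.

## Task

The two halves of the black foam board clamped in the sprung holder have just been taped together: take the wooden-handled burnisher out of the tool block, press its tip lightly on the tape and rub it slowly (a few centimetres a second) along the whole strip, from the end far from the robot to the near end, then stand the burnisher back in its hole in the block. Now take the bar handle of the holder's sprung jaw and pull the jaw open until its pointer is level with the line on the brass index clip, and keep it pulled there so that I can lift the board out: the job finishes while you are still holding the jaw open. Leave the board lying where it is, the clip at its setting and the rest of the bench undisturbed.

Things in the scene. Friction and masses are not known exactly. Their poses are not given: they have to be found in the camera images.
- holder: sprung board holder, fixed: base 320 x 170 x 14 mm. Origin: centre of underside. +x: the way the jaw opens (to the robot's right, within 20 degrees), +y away from the robot. Fixed jaw 44 mm high at the -x end (gripping face x = -130 mm), then cork bed (top z = 16 mm), sliding jaw, two spring barrels (x 78 to 158 mm, y +-45 mm, 44 mm high)
- jaw: sliding jaw: grey block 140 mm wide (y), 23 mm thick, top 45 mm above the holder's origin. Origin: its underside, below the handle; axes as the holder's. Clamped on the board at the start; slides up to 70 mm along the holder's +x. Springs always push it shut: 5.5 N when clamped, rising 0.11 N per mm (11 N at 50 mm open); let go, it runs back onto the board
- bar_mid (a point): middle of the jaw's bow handle, on the bar's axis: level round steel bar 14 mm thick, 90 mm long, parallel to the holder's y, on a post 14 mm thick at each end. 85 mm above the holder's origin and 40 mm above the jaw's top, so fingers closing along the holder's x can pinch it from above
- pointer (a point): tip of the steel pointer on the jaw's far (+y) end, 3 mm wide, lying over the scale; 6 mm to the -x side of the holder's origin when the jaw is clamped; moves with the jaw
- index_line (a point): black line across the top of the brass index clip (10 mm wide along x) on the steel scale at the base's far (+y) edge; its x axis is the holder's x. It is set anew each time, 30 to 55 mm to the +x side of the pointer's starting place, and the pointer passes just above it, touching nothing
- board: black foam board 110 mm (holder's x) x 140 mm (y) x 10 mm, loose on the bed, 80 g, clamped between the jaws. Origin: centre of its underside; axes parallel to the holder's. Its face is firm: a push of 2 to 10 N rubs the tape down, over 30 N dents it
- seam (a point): middle of the seam, on the board's top face. The seam runs along the board's y, covered by white paper tape 19 mm wide, 120 mm long
- seam_far (a point): point on the seam at the board's top face, 5 mm inside the tape's far (+y) end: start of the stroke
- seam_near (a point): the same at the near (-y) end: end of the stroke, 110 mm from seam_far
- burnisher: burnisher, 150 mm long, 60 g, standing upright tip down in the tool block: dark round wooden handle 16 mm thick (78 to 150 mm above the tip), brass ferrule, steel shank 10 mm thick with a flat tip 8 mm across. Tallest of the three tools in the block. Origin: at its tip; z points up the handle
- burnisher_tip (a point): the burnisher's rubbing tip, at its lower end
- burnisher_grip (a point): point on the burnisher's axis in the middle of the handle, 115 mm above the tip
- block: wooden tool block 150 x 50 x 65 mm, fixed, left or right of the holder. Origin: centre of its underside. Three holes in a row along its x, at x = -50, 0 and 50 mm (y = 0), 15 mm across with a 2 mm chamfer, 55 mm deep (floor 10 mm above the origin). One tool in each, in any order
- knife: hobby knife handle, aluminium, 10 mm thick, 75 mm long, upright in the block (20 mm stand out): leave alone. Origin: its lower end
- pin_vice: pin vice, steel with brass cap, 72 mm long, upright in the block (17 mm stand out): leave alone. Origin: its lower end
- mug: white mug, 80 mm wide, with paint brushes up to 165 mm high, fixed; on the other side of the holder from the tool block. Origin: centre of its underside
- dropper_a: dropper bottle, 25 mm thick, 85 mm high, near the spring barrels on the robot's side: leave alone. Origin: centre of its underside
- dropper_b: dropper bottle like it, beyond the holder: leave alone. Origin: centre of its underside
- paint_pot: paint pot 36 mm wide, 44 mm high, on the robot's side of the holder: leave alone. Origin: centre of its underside
- figure: small grey figure on a round 32 mm base, 58 mm high, on the robot's side of the holder, about level with the sliding jaw: leave alone. Origin: centre of its underside
- glue: white glue bottle 48 mm wide, 125 mm high, beyond the holder to the left: leave alone. Origin: centre of its underside
Mind the look-alikes: they are no part of the job. Of the things shaped like the burnisher, the wooden one is meant.

How it is judged:
By the outcome, as a careful person would: the job done as asked, in the order asked, and still so for the second after the job is handed in, while the arm keeps its last pose, push and grip.
It also fails if it takes over 64 s, if anything falls off the work surface, if the arm or the gripper's body presses on something with over 40 N, if the wrist force passes 120 N, or if a joint passes its speed limit or range.

## Working session

There is one attempt and no reset: what is moved stays moved. The work goes in short steps, Python scripts to look and compute and a tool call to move; the robot and the scene stay as the last step left them, time stands still between calls to the robot, and variables do not carry over. Pictures are saved under pics/ and viewed, and the job is handed in when it is done.

Besides the shell and the picture viewer there is one more tool, called after "Emit:" as name(argument=value, ...) on one line, values as JSON. carry_out: Moves the arm, as the interface text tells. Its arguments: {"type":"object","properties":{"deltas":{"type":"array","items":{"type":"object","properties":{"x":{"type":"number","minimum":-1,"maximum":1},"y":{"type":"number","minimum":-1,"maximum":1},"z":{"type":"number","minimum":-1,"maximum":1},"wx":{"type":"number","minimum":-1,"maximum":1},"wy":{"type":"number","minimum":-1,"maximum":1},"wz":{"type":"number","minimum":-1,"maximum":1},"grip":{"type":"number"}}}},"squeeze":{"type":"number"}},"required":["deltas"]}

```bash
ls; mkdir -p pics; cat > h.py <<'E'
import numpy as np,cv2
from plant import env
def snap(n,f):
    c=env.camera(n); cv2.imwrite('pics/'+f+'.png',c['frame'][:,:,::-1]); np.savez('pics/'+f+'.npz',**{k:np.array(v) for k,v in c.items() if k in('frame','mtx','cam_to_world')}); return c
def ld(f): return dict(np.load('pics/'+f+'.npz'))
def ray(c,u,v):
    d=np.linalg.inv(c['mtx'])@[u,v,1]; T=c['cam_to_world']; return T[:3,3],T[:3,:3]@d
def onz(c,u,v,z):
    o,d=ray(c,u,v); return o+d*(z-o[2])/d[2]
def proj(c,p):
    T=c['cam_to_world']; q=c['mtx']@(T[:3,:3].T@(np.array(p)-T[:3,3])); return q[:2]/q[2]
def tri(c1,p1,c2,p2):
    o1,d1=ray(c1,*p1);o2,d2=ray(c2,*p2)
    A=np.stack([d1,-d2],1); s=np.linalg.lstsq(A,o2-o1,rcond=None)[0]
    a=o1+d1*s[0];b=o2+d2*s[1]; return (a+b)/2,np.linalg.norm(a-b)
E
python3 - <<'E'
from h import *
print(env.sense())
for n in('top','side','wrist'):
    c=snap(n,n+'0'); print(n,c['mtx'].round(1).tolist(),c['cam_to_world'].round(3).tolist())
E
```

```text
pics
{'t': 0.0, 'qpos': array([ 1.22704144e+00,  2.60650737e-01, -1.39404294e-01,  1.17271458e+00,
       -2.32782639e-05,  1.57079574e+00]), 'dq': array([ 0.00145365, -0.00201502,  0.00030368, -0.00137792, -0.00193317,
       -0.00097291]), 'effort': array([-1.23948354e-03, -4.05670273e+01,  2.53927445e+01,  1.87291688e-02,
       -4.00318058e-04,  1.54409125e-07]), 'ee_pos': array([0.17670703, 0.49361808, 0.23046905]), 'orientation': array([ 5.77576358e-04,  8.17625464e-01,  5.75749622e-01, -8.00005053e-04]), 'ft_force': array([-0.14297044,  0.02687608,  0.50827097]), 'wrist_torque': array([ 0.03725565, -0.006299  , -0.03752177]), 'gripper_width': 0.08541658476585133}
top [[367.5, 0.0, 254.0], [0.0, 367.5, 191.4], [0.0, 0.0, 1.0]] [[0.021, -0.992, 0.124, 0.486], [-1.0, -0.022, -0.01, 0.072], [0.012, -0.123, -0.992, 1.113], [0.0, 0.0, 0.0, 1.0]]
side [[465.9, 0.0, 253.8], [0.0, 465.9, 191.6], [0.0, 0.0, 1.0]] [[0.732, -0.465, 0.498, -0.064], [-0.682, -0.495, 0.539, -0.659], [-0.004, -0.734, -0.679, 0.982], [0.0, 0.0, 0.0, 1.0]]
wrist [[267.2, 0.0, 259.6], [0.0, 267.2, 189.7], [0.0, 0.0, 1.0]] [[0.337, 0.903, 0.266, 0.108], [0.941, -0.323, -0.097, 0.519], [-0.002, 0.283, -0.959, 0.372], [0.0, 0.0, 0.0, 1.0]]
```

View pics/top0.png

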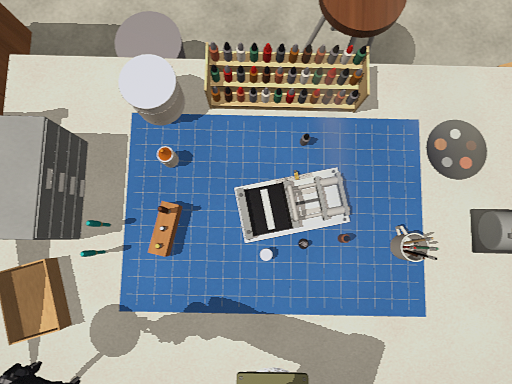

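View pics/side0.png

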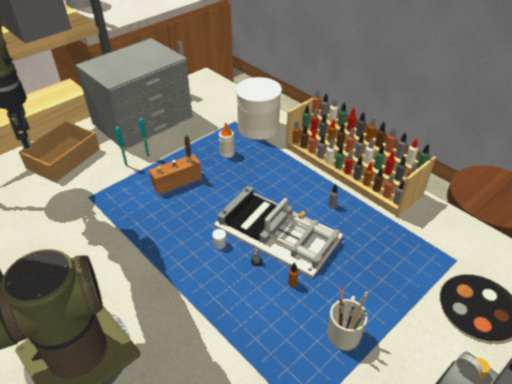

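View pics/wrist0.png

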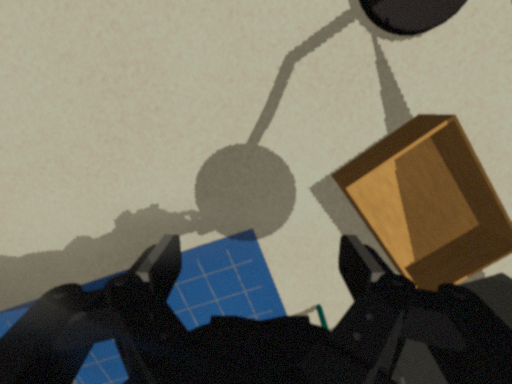

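The top view shows the block at about (165,230) with the holder at (293,205). The mug is at the right (410,245), and the burnisher is probably the tall tool at the block's far end. I'll zoom in.

```bash
python3 - <<'E'
from h import *
c=ld('top0')['frame'][:,:,::-1]
cv2.imwrite('pics/tA.png',cv2.resize(c[155:255,225:360],None,fx=5.8,fy=5.8,interpolation=cv2.INTER_CUBIC))
cv2.imwrite('pics/tB.png',cv2.resize(c[190:265,135:195],None,fx=7,fy=7,interpolation=cv2.INTER_CUBIC))
s=ld('side0')['frame'][:,:,::-1]
cv2.imwrite('pics/sA.png',cv2.resize(s[175:280,205:350],None,fx=5.5,fy=5.5,interpolation=cv2.INTER_CUBIC))
cv2.imwrite('pics/sB.png',cv2.resize(s[125:200,140:215],None,fx=7,fy=7,interpolation=cv2.INTER_CUBIC))
E
```

```text
(no output)
```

View pics/tA.png

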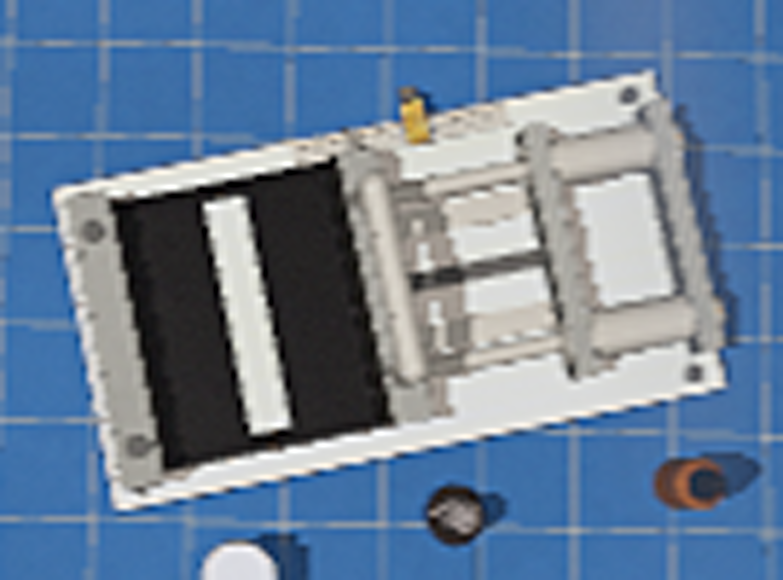

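View pics/tB.png

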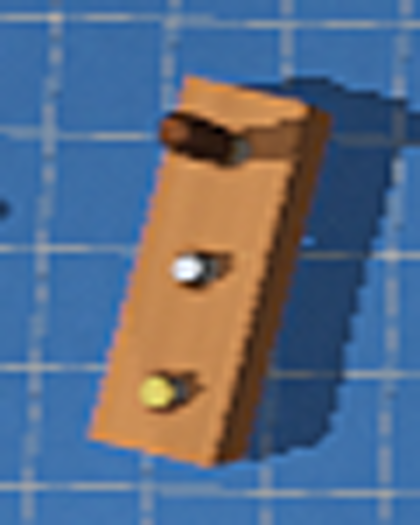

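View pics/sA.png

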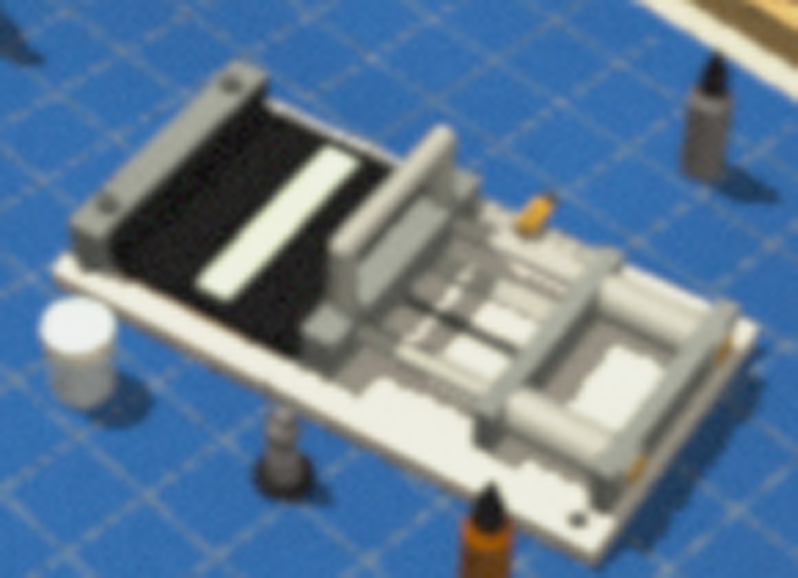

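View pics/sB.png

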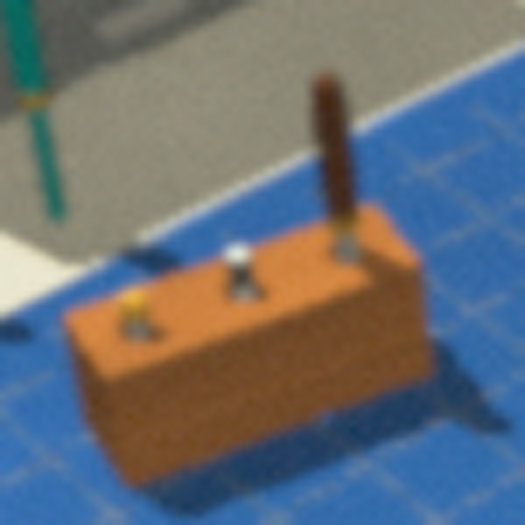

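The burnisher is in the far hole, nearest the glue. The knife is in the middle and the brass pin vice is in the near hole. The jaw pointer is close to the jaw's far end, and the yellow clip is right of it. Measuring now.

```bash
python3 - <<'E'
from h import *
T=ld('top0');S=ld('side0')
f=lambda x,y,k,ox,oy:((x+.5)/k-.5+ox,(y+.5)/k-.5+oy)
a=lambda x,y:f(x,y,5.8,225,155)
b=lambda x,y:f(x,y,7,135,190)
sa=lambda x,y:f(x,y,5.5,205,175)
sb=lambda x,y:f(x,y,7,140,125)
# base corners z=.014 : far-left, far-right, near-right, near-left
C=[onz(T,*a(*p),.014) for p in[(57,190),(654,72),(724,385),(117,508)]]
C=np.array(C);print(C.round(4));print('sizes',[np.linalg.norm(C[i]-C[(i+1)%4]).round(4) for i in range(4)])
ctr=C.mean(0);ex=(C[1]+C[2]-C[0]-C[3])[:2];ex/=np.linalg.norm(ex);print('ctr',ctr,'yaw',np.arctan2(ex[1],ex[0]))
# tape mask
fr=T['frame'].astype(int);g=fr.min(2)
u0,v0,u1,v1=255,185,278,233
m=np.zeros(g.shape,np.uint8);m[v0:v1,u0:u1]=(g[v0:v1,u0:u1]>130)
n,l,st,ce=cv2.connectedComponentsWithStats(m);print(st)
k=1+np.argmax(st[1:,4]);r=cv2.minAreaRect(np.argwhere(l==k)[:,::-1].astype(np.float32));print(r,ce[k]);P=onz(T,*ce[k],.026);print('seam',P)
bx=[onz(T,*p,.026) for p in cv2.boxPoints(r)];print(np.round(bx,4))
# bar
p,e=tri(T,a(372,180),S,sa(443,133));print('bar far end?',p,e)
# burnisher
print('burn top',tri(T,b(173,130),S,sb(327,80)),onz(T,*b(173,130),.160))
print('burn bottom z65',onz(T,*b(240,152),.067),onz(S,*sb(347,252),.067))
# block top corners z=.065
B=np.array([onz(T,*b(*p),.065) for p in[(188,75),(328,112),(212,465),(90,437)]]);print(B.round(4),[np.linalg.norm(B[i]-B[(i+1)%4]).round(4) for i in range(4)])
bc=B.mean(0);bx=(B[0]+B[1]-B[2]-B[3]);bx/=np.linalg.norm(bx);print('block',bc,bx,'hole',bc+.05*bx)
print('knife',onz(T,*b(187,268),.085),'pin',onz(T,*b(157,391),.082))
print('mug',onz(T,410,242,.09))
E
```

```text
[[ 0.6341  0.12    0.014 ]
 [ 0.7036 -0.1917  0.014 ]
 [ 0.5402 -0.2268  0.014 ]
 [ 0.4709  0.0849  0.014 ]]
sizes [np.float64(0.3194), np.float64(0.1671), np.float64(0.3193), np.float64(0.1669)]
ctr [ 0.58722814 -0.05339157  0.014     ] yaw -1.3516140559556125
[[     0      0    512    384 196295]
 [   255    185     13      3     24]
 [   260    189     15     41    285]
 [   274    232      4      1      4]]
((267.21954345703125, 208.8518524169922), (40.58985137939453, 6.942621231079102), 78.36637115478516) [267.23508772 208.98596491]
seam [0.5699168  0.02048931 0.026     ]
[[ 0.6271  0.0438  0.026 ]
 [ 0.6318  0.0236  0.026 ]
 [ 0.5142 -0.0025  0.026 ]
 [ 0.5097  0.0175  0.026 ]]
bar far end? [ 0.6310042  -0.03505214  0.09338545] 0.0016628056709037838
burn top (array([0.55537807, 0.30576922, 0.16341432]), np.float64(0.00017840766518945812)) [0.55569906 0.30655657 0.16      ]
burn bottom z65 [0.55415324 0.30191355 0.067     ] [0.55659455 0.30917501 0.067     ]
[[0.5853 0.3251 0.065 ]
 [0.5714 0.2674 0.065 ]
 [0.4286 0.3074 0.065 ]
 [0.4387 0.3567 0.065 ]] [np.float64(0.0593), np.float64(0.1482), np.float64(0.0503), np.float64(0.1499)]
block [0.50599003 0.31412358 0.065     ] [ 0.97071388 -0.24023857  0.        ] hole [0.55452572 0.30211166 0.065     ]
knife [0.50651364 0.31664079 0.085     ] pin [0.45795556 0.32667478 0.082     ]
mug [ 0.48184852 -0.37397949  0.09      ]
```

```bash
python3 - <<'E'
from h import *
T=ld('top0');S=ld('side0')
for a in[(88,222),(82,253)]:
  for s in [(118,127),(141,118)]: print('teal',a,s,tri(T,a,S,s))
print('glue',tri(T,(166,154),S,(226,124)))
E
```

```text
teal (88, 222) (118, 127) (array([0.48779777, 0.52866431, 0.11333734]), np.float64(0.07107353977747802))
teal (88, 222) (141, 118) (array([0.51564432, 0.48986625, 0.15549441]), np.float64(0.0013877943993661041))
teal (82, 253) (118, 127) (array([0.43702907, 0.49902178, 0.15430189]), np.float64(0.0004730043792537504))
teal (82, 253) (141, 118) (array([0.46350284, 0.45345389, 0.20516833]), np.float64(0.06322752599993496))
glue (array([0.70438423, 0.30129217, 0.13812814]), np.float64(0.0008891594440601441))
```

Emit:
carry_out(deltas=[{"wz": 1, "grip": 1}, {"wz": 1}, {"wz": 1}, {"wz": 1}, {"wz": 1}, {"wz": 1}, {"wz": 1}, {"wz": 1}, {"wz": 0.4}])

```text
schema error: expected keys x, y, z, wx, wy, wz, grip
```

Emit:
carry_out(deltas=[{"x": 0, "y": 0, "z": 0, "wx": 0, "wy": 0, "wz": 1, "grip": 1}, {"x": 0, "y": 0, "z": 0, "wx": 0, "wy": 0, "wz": 1, "grip": 1}, {"x": 0, "y": 0, "z": 0, "wx": 0, "wy": 0, "wz": 1, "grip": 1}, {"x": 0, "y": 0, "z": 0, "wx": 0, "wy": 0, "wz": 1, "grip": 1}, {"x": 0, "y": 0, "z": 0, "wx": 0, "wy": 0, "wz": 1, "grip": 1}, {"x": 0, "y": 0, "z": 0, "wx": 0, "wy": 0, "wz": 1, "grip": 1}, {"x": 0, "y": 0, "z": 0, "wx": 0, "wy": 0, "wz": 1, "grip": 1}, {"x": 0, "y": 0, "z": 0, "wx": 0, "wy": 0, "wz": 1, "grip": 1}, {"x": 0, "y": 0, "z": 0, "wx": 0, "wy": 0, "wz": 0.4, "grip": 1}])

```text
t: 1.27
ee_pos: [0.1758, 0.4912, 0.2272]
orientation: [0.004, 0.996, 0.092, -0.002]
ft_force: [0.0, -0.2, -0.7]
gripper_width: 0.0853
```

```bash
cat >> h.py <<'E'
from scipy.spatial.transform import Rotation as R_
def pose():
    s=env.sense(); q=np.array(s['orientation']); return s,np.array(s['ee_pos']),R_.from_quat(q[[1,2,3,0]])
def goal(p,ang):
    "tool down with tool x at ang (deg): print shift and rotvec in units"
    s,e,R=pose(); a=np.radians(ang)
    G=R_.from_matrix(np.array([[np.cos(a),np.sin(a),0],[np.sin(a),-np.cos(a),0],[0,0,-1]]).astype(float))
    print('t',round(s['t'],2),'p',e.round(4),'xang',np.degrees(np.arctan2(*R.as_matrix()[1::-1,0])).round(2),'tilt',np.degrees(np.arccos(-R.as_matrix()[2,2])).round(2),'w',round(s['gripper_width'],4),'F',s['ft_force'].round(2),'M',s['wrist_torque'].round(2))
    print('shift units',(R.inv().apply(np.array(p)-e)/.04).round(2),'turn',((R.inv()*G).as_rotvec()/.12).round(2))
E
python3 -c "
from h import *
goal([.555,.3065,.20],12.6)"
```

```text
t 1.27 p [0.1758 0.4912 0.2272] xang 10.6 tilt 0.55 w 0.0853 F [ 0.03 -0.19 -0.74] M [-0.    0.01  0.07]
shift units [8.47 6.28 0.69] turn [ 0.07  0.04 -0.29]
```

Emit:
carry_out(deltas=[{"x": 0.85, "y": 0.63, "z": 0, "wx": 0.01, "wy": 0, "wz": -0.03, "grip": 1}, {"x": 0.85, "y": 0.63, "z": 0, "wx": 0.01, "wy": 0, "wz": -0.03, "grip": 1}, {"x": 0.85, "y": 0.63, "z": 0, "wx": 0.01, "wy": 0, "wz": -0.03, "grip": 1}, {"x": 0.85, "y": 0.63, "z": 0, "wx": 0.01, "wy": 0, "wz": -0.03, "grip": 1}, {"x": 0.85, "y": 0.63, "z": 0, "wx": 0.01, "wy": 0, "wz": -0.03, "grip": 1}, {"x": 0.85, "y": 0.63, "z": 0, "wx": 0.01, "wy": 0, "wz": -0.03, "grip": 1}, {"x": 0.85, "y": 0.63, "z": 0, "wx": 0.01, "wy": 0, "wz": -0.03, "grip": 1}, {"x": 0.85, "y": 0.63, "z": 0, "wx": 0.01, "wy": 0, "wz": -0.03, "grip": 1}, {"x": 0.85, "y": 0.63, "z": 0, "wx": 0, "wy": 0, "wz": 0, "grip": 1}])

```text
t: 2.4
ee_pos: [0.5279, 0.326, 0.2229]
orientation: [0.0, 0.994, 0.11, -0.005]
ft_force: [-0.6, -0.4, -0.1]
gripper_width: 0.0853
```

```bash
python3 -c "
from h import *
goal([.555,.3065,.20],12.6)"
```

```text
t 2.4 p [0.5279 0.326  0.2229] xang 12.68 tilt 0.56 w 0.0853 F [-0.59 -0.4  -0.07] M [ 0.04 -0.02  0.  ]
shift units [0.56 0.63 0.57] turn [-0.    0.08  0.01]
```

Now take a wrist picture here to refine the burnisher position.

Emit:
carry_out(deltas=[{"x": 0.5, "y": 0.6, "z": 0, "wx": 0, "wy": 0.08, "wz": 0, "grip": 1}, {"x": 0, "y": 0, "z": 0, "wx": 0, "wy": 0, "wz": 0, "grip": 1}])

```text
t: 2.65
ee_pos: [0.5558, 0.3046, 0.2209]
orientation: [0.0, 0.994, 0.108, -0.001]
ft_force: [-0.8, 0.3, -0.3]
gripper_width: 0.0854
```

```bash
python3 -c "
from h import *
goal([.555,.3065,.18],12.6)
c=snap('wrist','w1');print(proj(c,[.555,.3065,.16]),proj(c,[.555,.3065,.067]))
goal([.555,.3065,.18],12.6)
"
```

```text
t 2.65 p [0.5558 0.3046 0.2209] xang 12.45 tilt 0.08 w 0.0854 F [-0.82  0.34 -0.31] M [-0.06  0.05 -0.01]
shift units [-0.01 -0.05  1.02] turn [ 0.    0.01 -0.02]
[259.73858377 203.09210471] [259.828501   175.92852108]
t 2.7 p [0.5549 0.3053 0.2209] xang 12.52 tilt 0.11 w 0.0858 F [-0.53  0.13  0.03] M [-0.02 -0.04 -0.02]
shift units [ 0.01 -0.03  1.02] turn [ 0.    0.02 -0.01]
```

View pics/w1.png

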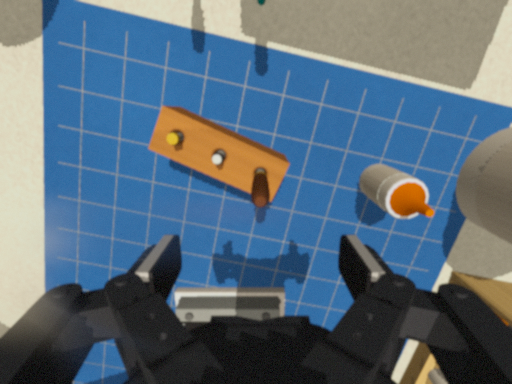

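Emit:
carry_out(deltas=[{"x": 0.02, "y": -0.06, "z": 0.8, "wx": 0, "wy": 0.02, "wz": 0, "grip": 1}, {"x": 0, "y": 0, "z": 0.8, "wx": 0, "wy": 0, "wz": 0, "grip": 1}, {"x": 0, "y": 0, "z": 0.8, "wx": 0, "wy": 0, "wz": 0, "grip": 1}, {"x": 0, "y": 0, "z": 0.3, "wx": 0, "wy": 0, "wz": 0, "grip": 1}])

```text
t: 3.2
ee_pos: [0.5519, 0.3116, 0.1118]
orientation: [-0.001, 0.994, 0.111, 0.001]
ft_force: [-0.8, -0.5, -0.4]
gripper_width: 0.0856
```

```bash
python3 -c "
from h import *
goal([.555,.308,.106],12.6)
c=snap('wrist','w2');print(proj(c,[.555,.3065,.16]),proj(c,[.555,.3065,.067]))
"
```

```text
t 3.2 p [0.5519 0.3116 0.1118] xang 12.79 tilt 0.16 w 0.0856 F [-0.8  -0.54 -0.37] M [-0.03  0.01 -0.01]
shift units [0.06 0.1  0.14] turn [-0.02 -0.01  0.03]
[265.11782675 306.74395575] [262.54753563 220.02337874]
```

View pics/w2.png

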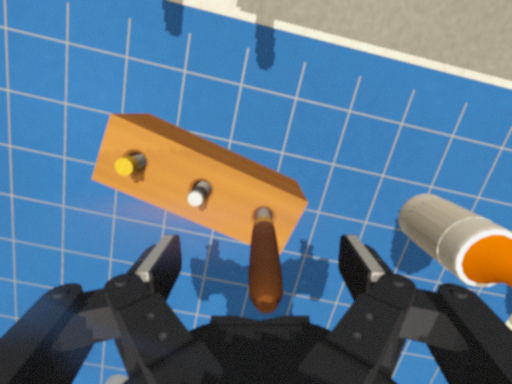

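Emit:
carry_out(deltas=[{"x": 0.08, "y": 0.08, "z": 0.14, "wx": 0, "wy": 0, "wz": 0.02, "grip": 1}, {"x": 0, "y": 0, "z": 0, "wx": 0, "wy": 0, "wz": 0, "grip": 1}])

```text
t: 3.5
ee_pos: [0.5562, 0.3102, 0.1069]
orientation: [-0.002, 0.994, 0.111, 0.001]
ft_force: [0.3, -0.2, -0.8]
gripper_width: 0.0855
```

```bash
python3 -c "
from h import *
goal([.556,.3085,.106],12.6)
"
```

```text
t 3.5 p [0.5562 0.3102 0.1069] xang 12.71 tilt 0.23 w 0.0855 F [ 0.32 -0.25 -0.82] M [ 0.04 -0.03  0.03]
shift units [-0.01  0.04  0.02] turn [-0.03 -0.02  0.02]
```

Emit:
carry_out(squeeze=60, deltas=[{"x": 0, "y": 0.04, "z": 0, "wx": -0.02, "wy": -0.02, "wz": 0, "grip": -1}, {"x": 0, "y": 0, "z": 0, "wx": 0, "wy": 0, "wz": 0, "grip": -1}, {"x": 0, "y": 0, "z": 0, "wx": 0, "wy": 0, "wz": 0, "grip": -1}, {"x": 0, "y": 0, "z": 0, "wx": 0, "wy": 0, "wz": 0, "grip": -1}, {"x": 0, "y": 0, "z": 0, "wx": 0, "wy": 0, "wz": 0, "grip": -1}, {"x": 0, "y": 0, "z": 0, "wx": 0, "wy": 0, "wz": 0, "grip": -1}])

```text
t: 4.25
ee_pos: [0.5582, 0.3092, 0.1098]
orientation: [-0.001, 0.994, 0.11, 0.002]
ft_force: [-0.2, -0.5, -0.6]
gripper_width: 0.0146
```

```bash
python3 -c "
from h import *
goal([.556,.3085,.106],12.6)
"
```

```text
t 4.25 p [0.5582 0.3092 0.1098] xang 12.68 tilt 0.29 w 0.0146 F [-0.18 -0.47 -0.58] M [-0.05  0.02  0.  ]
shift units [-0.06  0.    0.09] turn [-0.02 -0.04  0.01]
```

Emit:
carry_out(deltas=[{"x": 0, "y": 0, "z": -0.3, "wx": 0, "wy": 0, "wz": 0, "grip": -1}, {"x": 0, "y": 0, "z": -0.5, "wx": 0, "wy": 0, "wz": 0, "grip": -1}, {"x": 0, "y": 0, "z": -0.6, "wx": 0, "wy": 0, "wz": 0, "grip": -1}, {"x": 0, "y": 0, "z": -0.5, "wx": 0, "wy": 0, "wz": 0, "grip": -1}, {"x": 0, "y": 0, "z": -0.4, "wx": 0, "wy": 0, "wz": 0, "grip": -1}])

```text
t: 4.88
ee_pos: [0.5569, 0.3084, 0.2052]
orientation: [-0.001, 0.994, 0.11, 0.001]
ft_force: [-0.2, 0.3, -0.7]
gripper_width: 0.0147
```

```bash
python3 -c "
from h import *
s,e,R=pose()
g=[.624,.0325,.19]; goal(g,12.6)
c=snap('wrist','w3');print(proj(c,e-[0,0,.0998]))
snap('side','s3');snap('top','t3')
"
```

```text
t 4.88 p [0.5569 0.3084 0.2052] xang 12.69 tilt 0.12 w 0.0147 F [-0.18  0.3  -0.71] M [ 0.03 -0.04  0.04]
shift units [0.12 7.1  0.37] turn [-0.01 -0.02  0.01]
[259.85914054 191.62226808]
```

View pics/w3.png

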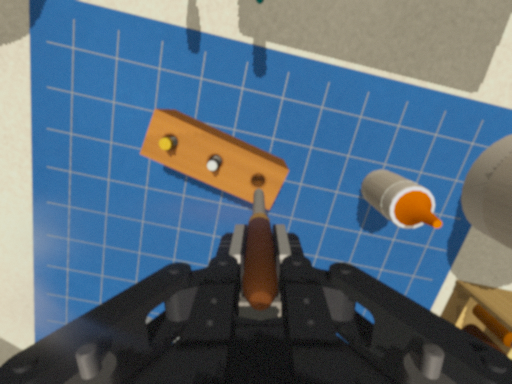

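View pics/s3.png

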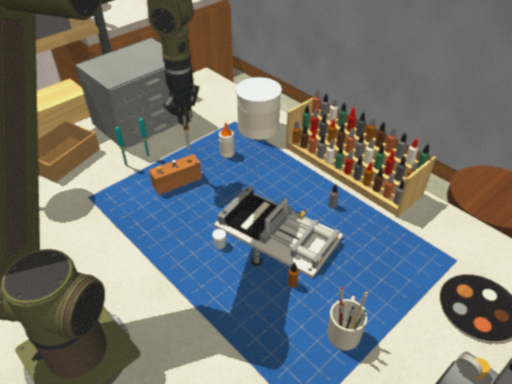

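Emit:
carry_out(deltas=[{"x": 0.01, "y": 0.5, "z": 0, "wx": 0, "wy": 0, "wz": 0, "grip": -1}, {"x": 0.01, "y": 0.8, "z": 0, "wx": 0, "wy": 0, "wz": 0, "grip": -1}, {"x": 0.01, "y": 0.8, "z": 0, "wx": 0, "wy": 0, "wz": 0, "grip": -1}, {"x": 0.01, "y": 0.8, "z": 0, "wx": 0, "wy": 0, "wz": 0, "grip": -1}, {"x": 0.01, "y": 0.8, "z": 0, "wx": 0, "wy": 0, "wz": 0, "grip": -1}, {"x": 0.01, "y": 0.8, "z": 0, "wx": 0, "wy": 0, "wz": 0, "grip": -1}, {"x": 0.01, "y": 0.8, "z": 0, "wx": 0, "wy": 0, "wz": 0, "grip": -1}, {"x": 0.01, "y": 0.8, "z": 0, "wx": 0, "wy": 0, "wz": 0, "grip": -1}, {"x": 0.01, "y": 0.7, "z": 0, "wx": 0, "wy": 0, "wz": 0, "grip": -1}, {"x": 0, "y": 0.2, "z": 0, "wx": 0, "wy": 0, "wz": 0, "grip": -1}])

```text
t: 6.28
ee_pos: [0.6177, 0.0156, 0.1949]
orientation: [0.003, 0.994, 0.108, -0.008]
ft_force: [-0.6, -0.5, -0.9]
gripper_width: 0.0145
```

```bash
python3 -c "
from h import *
s,e,R=pose()
g=[.6236,.0324,.15]; goal(g,12.6)
c=snap('wrist','w4');print(proj(c,e-[0,0,.0998]),proj(c,[.6236,.0324,.026]),proj(c,[.5162,.0086,.026]))
"
```

```text
t 6.28 p [0.6177 0.0156 0.1949] xang 12.43 tilt 0.91 w 0.0145 F [-0.6  -0.52 -0.9 ] M [ 0.01 -0.03  0.01]
shift units [ 0.25 -0.38  1.12] turn [ 0.03  0.13 -0.02]
[261.68395413 191.16118566] [270.2006935  161.68968379] [176.94805894 161.5477957 ]
```

View pics/w4.png

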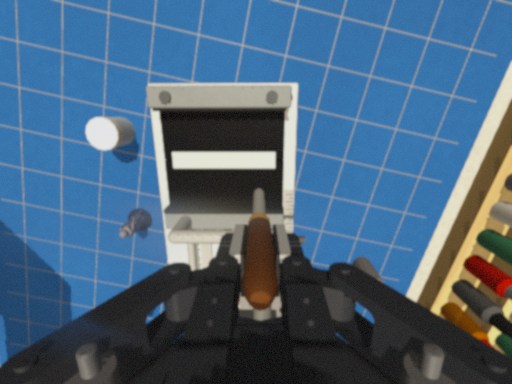

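Emit:
carry_out(deltas=[{"x": 0.27, "y": -0.41, "z": 0.3, "wx": 0.03, "wy": 0.13, "wz": 0, "grip": -1}, {"x": 0, "y": 0, "z": 0.4, "wx": 0, "wy": 0, "wz": 0, "grip": -1}, {"x": 0, "y": 0, "z": 0.4, "wx": 0, "wy": 0, "wz": 0, "grip": -1}, {"x": 0, "y": 0, "z": 0, "wx": 0, "wy": 0, "wz": 0, "grip": -1}])

```text
t: 6.82
ee_pos: [0.6225, 0.0355, 0.1482]
orientation: [-0.001, 0.994, 0.109, -0.001]
ft_force: [-0.5, 0.3, -0.5]
gripper_width: 0.0149
```

```bash
python3 -c "
from h import *
s,e,R=pose()
g=[.6245,.0337,.1275]; goal(g,12.6)
c=snap('wrist','w5');print(proj(c,e-[0,0,.0998]),proj(c,[.6245,.0337,.026]))
f=c['frame'][:,:,::-1];cv2.imwrite('pics/w5z.png',cv2.resize(f[110:260,140:340],None,fx=3.5,fy=3.5))
"
```

```text
t 6.83 p [0.6225 0.0355 0.1482] xang 12.49 tilt 0.19 w 0.0149 F [-0.49  0.3  -0.46] M [-0.06 -0.01  0.  ]
shift units [0.04 0.06 0.52] turn [-0.02  0.02 -0.02]
[260.31723656 191.69203029] [261.87654011 187.49069665]
```

View pics/w5z.png

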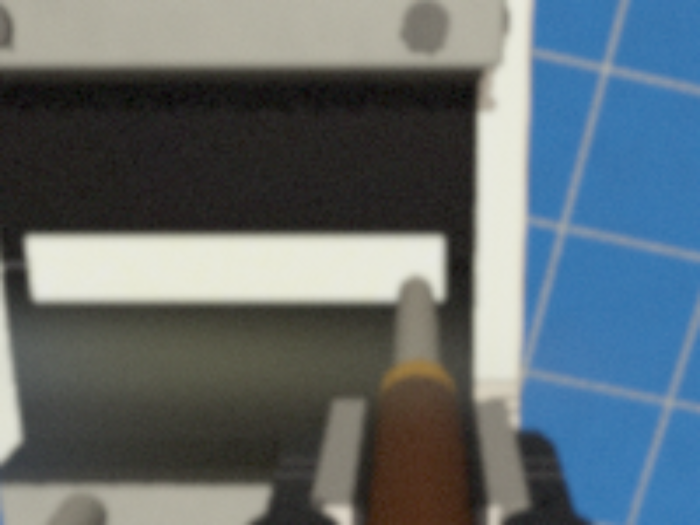

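Emit:
carry_out(deltas=[{"x": 0.04, "y": 0.04, "z": 0.25, "wx": 0, "wy": 0.02, "wz": 0, "grip": -1}, {"x": 0, "y": 0, "z": 0.2, "wx": 0, "wy": 0, "wz": 0, "grip": -1}, {"x": 0, "y": 0, "z": 0.02, "wx": 0, "wy": 0, "wz": 0, "grip": -1}])

```text
t: 7.25
ee_pos: [0.626, 0.0348, 0.1305]
orientation: [-0.001, 0.994, 0.109, 0.002]
ft_force: [-0.4, 0.0, -0.4]
gripper_width: 0.0149
```

```bash
python3 -c "
from h import *
goal([.6245,.0337,.1258],12.6)
"
```

```text
t 7.25 p [0.626  0.0348 0.1305] xang 12.53 tilt 0.23 w 0.0149 F [-0.4   0.04 -0.42] M [ 0.03 -0.01 -0.07]
shift units [-0.04  0.02  0.12] turn [-0.01 -0.03 -0.01]
```

Emit:
carry_out(deltas=[{"x": -0.02, "y": 0.02, "z": 0.06, "wx": 0, "wy": -0.02, "wz": 0, "grip": -1}, {"x": 0, "y": 0, "z": 0.03, "wx": 0, "wy": 0, "wz": 0, "grip": -1}])

```text
t: 7.5
ee_pos: [0.6256, 0.0337, 0.127]
orientation: [-0.001, 0.994, 0.109, 0.001]
ft_force: [0.4, 0.1, -0.1]
gripper_width: 0.0143
```

```bash
python3 -c "
from h import *
goal([.6245,.0337,.1258],12.6)
"
```

```text
t 7.5 p [0.6256 0.0337 0.127 ] xang 12.52 tilt 0.13 w 0.0143 F [ 0.36  0.06 -0.11] M [ 0.01  0.03 -0.03]
shift units [-0.03 -0.01  0.03] turn [-0.01 -0.02 -0.01]
```

Emit:
carry_out(deltas=[{"x": -0.02, "y": 0, "z": 0.03, "wx": 0, "wy": 0, "wz": 0, "grip": -1}])

```text
t: 7.62
ee_pos: [0.625, 0.0335, 0.126]
orientation: [-0.001, 0.994, 0.109, 0.001]
ft_force: [-0.1, -0.3, -1.1]
gripper_width: 0.0145
```

Emit:
carry_out(deltas=[{"x": 0, "y": 0, "z": 0.03, "wx": 0, "wy": 0, "wz": 0, "grip": -1}])

```text
t: 7.75
ee_pos: [0.6251, 0.0334, 0.1257]
orientation: [-0.001, 0.994, 0.109, 0.002]
ft_force: [-1.6, -0.0, 8.2]
gripper_width: 0.0146
```

Emit:
carry_out(deltas=[{"x": -0.05, "y": 0, "z": 0.012, "wx": 0, "wy": 0, "wz": 0, "grip": -1}, {"x": -0.1, "y": 0, "z": 0.012, "wx": 0, "wy": 0, "wz": 0, "grip": -1}])

```text
t: 8.0
ee_pos: [0.6209, 0.0323, 0.1258]
orientation: [-0.001, 0.994, 0.109, 0.004]
ft_force: [1.7, 0.4, 1.1]
gripper_width: 0.0144
```

```bash
python3 -c "
from h import *
goal([.5171,.0099,.1258],12.6)
"
```

```text
t 8.0 p [0.6209 0.0323 0.1258] xang 12.52 tilt 0.41 w 0.0144 F [1.74 0.41 1.14] M [ 0.05 -0.29  0.01]
shift units [-2.65 -0.01 -0.02] turn [-0.01 -0.06 -0.01]
```

Emit:
carry_out(deltas=[{"x": 0, "y": 0, "z": -0.08, "wx": 0, "wy": -0.04, "wz": 0, "grip": -1}, {"x": 0.13, "y": 0, "z": 0, "wx": 0, "wy": -0.02, "wz": 0, "grip": -1}])

```text
t: 8.25
ee_pos: [0.6246, 0.0332, 0.1288]
orientation: [-0.0, 0.994, 0.109, -0.001]
ft_force: [0.0, 0.1, 0.5]
gripper_width: 0.0143
```

```bash
python3 -c "
from h import *
goal([.6255,.034,.1258],12.6)
"
```

```text
t 8.25 p [0.6246 0.0332 0.1288] xang 12.5 tilt 0.16 w 0.0143 F [0.01 0.14 0.53] M [ 0.04 -0.02  0.02]
shift units [ 0.03 -0.01  0.07] turn [-0.01  0.02 -0.01]
```

Emit:
carry_out(deltas=[{"x": 0.06, "y": -0.01, "z": 0.05, "wx": 0, "wy": 0.01, "wz": 0, "grip": -1}, {"x": 0, "y": 0, "z": 0.03, "wx": 0, "wy": 0, "wz": 0, "grip": -1}, {"x": 0, "y": 0, "z": 0.022, "wx": 0, "wy": 0, "wz": 0, "grip": -1}])

```text
t: 8.62
ee_pos: [0.6279, 0.0344, 0.1257]
orientation: [-0.0, 0.994, 0.109, -0.0]
ft_force: [-0.9, -0.1, 8.2]
gripper_width: 0.0146
```

Emit:
carry_out(deltas=[{"x": 0, "y": 0, "z": 0.022, "wx": 0, "wy": 0, "wz": 0, "grip": -1}])

```text
t: 8.75
ee_pos: [0.6279, 0.0344, 0.1257]
orientation: [-0.0, 0.994, 0.109, -0.0]
ft_force: [-1.8, -0.2, 5.0]
gripper_width: 0.0146
```

Emit:
carry_out(deltas=[{"x": -0.08, "y": 0, "z": 0.022, "wx": 0, "wy": -0.01, "wz": 0, "grip": -1}])

```text
t: 8.88
ee_pos: [0.6262, 0.034, 0.1258]
orientation: [-0.0, 0.994, 0.109, 0.001]
ft_force: [2.6, 1.4, 3.9]
gripper_width: 0.0143
```

Emit:
carry_out(deltas=[{"x": -0.1, "y": 0, "z": 0.022, "wx": 0, "wy": -0.01, "wz": 0, "grip": -1}])

```text
t: 9.0
ee_pos: [0.6241, 0.0334, 0.1258]
orientation: [-0.0, 0.994, 0.109, 0.002]
ft_force: [2.3, 1.7, 2.4]
gripper_width: 0.0147
```

Emit:
carry_out(deltas=[{"x": -0.13, "y": 0, "z": 0.032, "wx": 0, "wy": -0.015, "wz": 0, "grip": -1}])

```text
t: 9.12
ee_pos: [0.6213, 0.0326, 0.1257]
orientation: [-0.0, 0.994, 0.109, 0.004]
ft_force: [4.5, 1.8, 5.1]
gripper_width: 0.0146
```

Emit:
carry_out(deltas=[{"x": -0.13, "y": 0, "z": 0.032, "wx": 0, "wy": -0.015, "wz": 0, "grip": -1}])

```text
t: 9.25
ee_pos: [0.6184, 0.0318, 0.1257]
orientation: [-0.0, 0.994, 0.109, 0.006]
ft_force: [3.3, 1.1, 6.7]
gripper_width: 0.0144
```

```bash
python3 -c "
from h import *
goal([.5171,.0099,.1258],12.6)
"
```

```text
t 9.25 p [0.6184 0.0318 0.1257] xang 12.55 tilt 0.69 w 0.0144 F [3.26 1.09 6.65] M [ 0.32 -1.15  0.02]
shift units [-2.59 -0.02 -0.03] turn [ 0.01 -0.1  -0.01]
```

Emit:
carry_out(deltas=[{"x": -0.13, "y": 0, "z": 0.028, "wx": 0, "wy": -0.06, "wz": 0, "grip": -1}, {"x": -0.13, "y": 0, "z": 0.028, "wx": 0, "wy": -0.06, "wz": 0, "grip": -1}])

```text
t: 9.5
ee_pos: [0.6117, 0.0299, 0.1257]
orientation: [0.0, 0.994, 0.109, 0.003]
ft_force: [4.1, 1.1, 4.9]
gripper_width: 0.0142
```

```bash
python3 -c "
from h import *
goal([.5171,.0099,.1258],12.6)
"
```

```text
t 9.5 p [0.6117 0.0299 0.1257] xang 12.56 tilt 0.37 w 0.0142 F [4.06 1.12 4.93] M [ 0.35 -1.23  0.04]
shift units [-2.42 -0.03 -0.02] turn [ 0.01 -0.05 -0.01]
```

Emit:
carry_out(deltas=[{"x": -0.14, "y": -0.005, "z": 0.028, "wx": 0, "wy": -0.045, "wz": 0, "grip": -1}, {"x": -0.14, "y": -0.005, "z": 0.028, "wx": 0, "wy": -0.045, "wz": 0, "grip": -1}, {"x": -0.14, "y": -0.005, "z": 0.028, "wx": 0, "wy": -0.045, "wz": 0, "grip": -1}])

```text
t: 9.88
ee_pos: [0.6007, 0.0273, 0.1257]
orientation: [0.001, 0.994, 0.11, 0.002]
ft_force: [3.1, 1.0, 6.4]
gripper_width: 0.0146
```

```bash
python3 -c "
from h import *
goal([.5171,.0099,.1258],12.6)
"
```

```text
t 9.88 p [0.6007 0.0273 0.1257] xang 12.57 tilt 0.26 w 0.0146 F [3.11 1.01 6.38] M [ 0.35 -1.17 -0.01]
shift units [-2.13 -0.03 -0.01] turn [ 0.03 -0.03 -0.  ]
```

Emit:
carry_out(deltas=[{"x": -0.14, "y": -0.01, "z": 0.027, "wx": 0.01, "wy": -0.04, "wz": 0, "grip": -1}, {"x": -0.14, "y": -0.01, "z": 0.027, "wx": 0.01, "wy": -0.04, "wz": 0, "grip": -1}, {"x": -0.14, "y": -0.01, "z": 0.027, "wx": 0.01, "wy": -0.04, "wz": 0, "grip": -1}, {"x": -0.14, "y": -0.01, "z": 0.027, "wx": 0, "wy": -0.04, "wz": 0, "grip": -1}])

```text
t: 10.38
ee_pos: [0.5856, 0.0242, 0.1257]
orientation: [0.001, 0.994, 0.109, 0.001]
ft_force: [3.8, 0.8, 5.8]
gripper_width: 0.0145
```

```bash
python3 -c "
from h import *
goal([.5171,.0099,.1258],12.6)
"
```

```text
t 10.38 p [0.5856 0.0242 0.1257] xang 12.57 tilt 0.15 w 0.0145 F [3.82 0.8  5.77] M [ 0.26 -1.2   0.  ]
shift units [-1.75 -0.02 -0.  ] turn [ 0.02 -0.01 -0.  ]
```

Steady at about 6 N and 3 cm/s.

Emit:
carry_out(deltas=[{"x": -0.14, "y": -0.008, "z": 0.027, "wx": 0, "wy": -0.035, "wz": 0, "grip": -1}, {"x": -0.14, "y": -0.008, "z": 0.027, "wx": 0, "wy": -0.035, "wz": 0, "grip": -1}, {"x": -0.14, "y": -0.008, "z": 0.027, "wx": 0, "wy": -0.035, "wz": 0, "grip": -1}, {"x": -0.14, "y": -0.008, "z": 0.027, "wx": 0, "wy": -0.035, "wz": 0, "grip": -1}])

```text
t: 10.88
ee_pos: [0.5707, 0.021, 0.1257]
orientation: [0.002, 0.994, 0.11, 0.001]
ft_force: [3.8, 1.6, 5.5]
gripper_width: 0.0145
```

```bash
python3 -c "
from h import *
goal([.5171,.0099,.1258],12.6)
"
```

```text
t 10.88 p [0.5707 0.021  0.1257] xang 12.58 tilt 0.29 w 0.0145 F [3.82 1.59 5.47] M [ 0.26 -1.15 -0.01]
shift units [-1.37 -0.02 -0.  ] turn [ 0.04 -0.01 -0.  ]
```

Emit:
carry_out(deltas=[{"x": -0.14, "y": -0.008, "z": 0.027, "wx": 0.01, "wy": -0.035, "wz": 0, "grip": -1}, {"x": -0.14, "y": -0.008, "z": 0.027, "wx": 0.01, "wy": -0.035, "wz": 0, "grip": -1}, {"x": -0.14, "y": -0.008, "z": 0.027, "wx": 0.01, "wy": -0.035, "wz": 0, "grip": -1}, {"x": -0.14, "y": -0.008, "z": 0.027, "wx": 0.01, "wy": -0.035, "wz": 0, "grip": -1}, {"x": -0.14, "y": -0.008, "z": 0.027, "wx": 0.01, "wy": -0.035, "wz": 0, "grip": -1}])

```text
t: 11.5
ee_pos: [0.5523, 0.0168, 0.1257]
orientation: [0.001, 0.994, 0.11, 0.001]
ft_force: [3.9, 1.1, 5.2]
gripper_width: 0.0144
```

```bash
python3 -c "
from h import *
goal([.5171,.0099,.1258],12.6)
"
```

```text
t 11.5 p [0.5523 0.0168 0.1257] xang 12.58 tilt 0.17 w 0.0144 F [3.91 1.07 5.18] M [ 0.22 -1.23  0.01]
shift units [-0.9  -0.02 -0.  ] turn [ 0.02 -0.02 -0.  ]
```

Emit:
carry_out(deltas=[{"x": -0.14, "y": -0.008, "z": 0.027, "wx": 0.01, "wy": -0.035, "wz": 0, "grip": -1}, {"x": -0.14, "y": -0.008, "z": 0.027, "wx": 0.01, "wy": -0.035, "wz": 0, "grip": -1}, {"x": -0.14, "y": -0.008, "z": 0.027, "wx": 0.01, "wy": -0.035, "wz": 0, "grip": -1}, {"x": -0.14, "y": -0.008, "z": 0.027, "wx": 0, "wy": -0.035, "wz": 0, "grip": -1}, {"x": -0.14, "y": -0.008, "z": 0.027, "wx": 0, "wy": -0.035, "wz": 0, "grip": -1}, {"x": -0.14, "y": -0.008, "z": 0.027, "wx": 0, "wy": -0.035, "wz": 0, "grip": -1}])

```text
t: 12.25
ee_pos: [0.5307, 0.012, 0.1257]
orientation: [0.001, 0.994, 0.11, 0.002]
ft_force: [4.4, 0.6, 4.9]
gripper_width: 0.0142
```

```bash
python3 -c "
from h import *
goal([.5171,.0099,.1258],12.6)
s,e,R=pose()
c=snap('wrist','w6');print(proj(c,e-[0,0,.0998]),proj(c,[.5171,.0099,.026]))
f=c['frame'][:,:,::-1];cv2.imwrite('pics/w6z.png',cv2.resize(f[110:260,180:380],None,fx=3.5,fy=3.5))
"
```

```text
t 12.25 p [0.5307 0.012  0.1257] xang 12.59 tilt 0.27 w 0.0142 F [4.35 0.56 4.91] M [ 0.31 -1.24  0.06]
shift units [-0.34 -0.02 -0.  ] turn [ 0.02 -0.03 -0.  ]
[259.66178711 191.30510858] [245.04429154 190.39567762]
```

View pics/w6z.png

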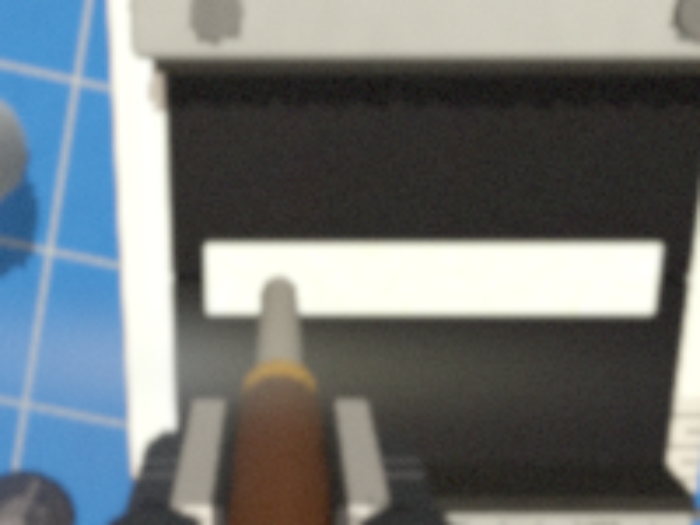

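Emit:
carry_out(deltas=[{"x": -0.14, "y": -0.015, "z": 0.027, "wx": 0, "wy": -0.035, "wz": 0, "grip": -1}, {"x": -0.14, "y": -0.015, "z": 0.027, "wx": 0, "wy": -0.035, "wz": 0, "grip": -1}, {"x": -0.14, "y": -0.01, "z": 0.027, "wx": 0, "wy": -0.035, "wz": 0, "grip": -1}, {"x": -0.14, "y": -0.01, "z": 0.027, "wx": 0, "wy": -0.035, "wz": 0, "grip": -1}, {"x": -0.12, "y": 0, "z": 0.027, "wx": 0, "wy": -0.03, "wz": 0, "grip": -1}])

```text
t: 12.92
ee_pos: [0.5133, 0.0085, 0.1257]
orientation: [0.002, 0.994, 0.11, 0.003]
ft_force: [3.7, 1.3, 4.9]
gripper_width: 0.0151
```

```bash
python3 -c "
from h import *
goal([.5171,.0099,.1258],12.6)
s,e,R=pose()
c=snap('wrist','w7');print(proj(c,e-[0,0,.0998]),proj(c,[.5171,.0099,.026]))
f=c['frame'][:,:,::-1];cv2.imwrite('pics/w7z.png',cv2.resize(f[110:260,180:380],None,fx=3.5,fy=3.5))
"
```

```text
t 12.93 p [0.5133 0.0085 0.1257] xang 12.59 tilt 0.47 w 0.0151 F [3.66 1.27 4.86] M [ 0.38 -1.19  0.01]
shift units [ 0.1  -0.01 -0.  ] turn [ 0.05 -0.05 -0.  ]
[259.39765011 190.93799737] [263.67269954 190.387519  ]
```

View pics/w7z.png

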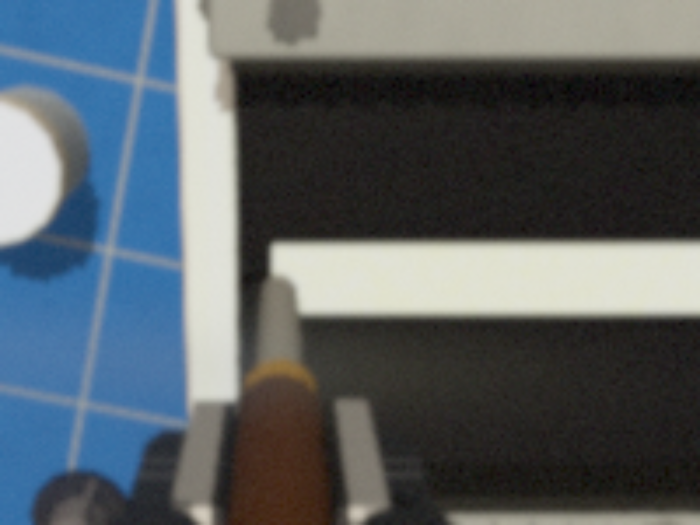

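The tip sits at zoomed (279,288) and the tape's near end is at u=270, so the stroke has passed seam_near. I'll lift and return to the block.

Emit:
carry_out(deltas=[{"x": 0, "y": 0, "z": -0.4, "wx": 0.04, "wy": -0.05, "wz": 0, "grip": -1}, {"x": 0, "y": 0, "z": -0.8, "wx": 0, "wy": 0, "wz": 0, "grip": -1}, {"x": 0, "y": 0, "z": -0.8, "wx": 0, "wy": 0, "wz": 0, "grip": -1}])

```text
t: 13.35
ee_pos: [0.5036, 0.0075, 0.2012]
orientation: [0.0, 0.994, 0.109, -0.011]
ft_force: [-0.1, 0.6, -0.5]
gripper_width: 0.0146
```

```bash
python3 -c "
from h import *
goal([.5575,.309,.20],12.6)
"
```

```text
t 13.35 p [0.5036 0.0075 0.2012] xang 12.57 tilt 1.26 w 0.0146 F [-0.09  0.56 -0.45] M [ 0.05 -0.1  -0.03]
shift units [ 2.96 -7.06 -0.02] turn [-0.02  0.18 -0.01]
```

Emit:
carry_out(deltas=[{"x": 0.33, "y": -0.75, "z": 0, "wx": 0, "wy": 0.1, "wz": 0, "grip": -1}, {"x": 0.33, "y": -0.8, "z": 0, "wx": 0, "wy": 0.05, "wz": 0, "grip": -1}, {"x": 0.33, "y": -0.8, "z": 0, "wx": 0, "wy": 0, "wz": 0, "grip": -1}, {"x": 0.33, "y": -0.8, "z": 0, "wx": 0, "wy": 0, "wz": 0, "grip": -1}, {"x": 0.33, "y": -0.8, "z": 0, "wx": 0, "wy": 0, "wz": 0, "grip": -1}, {"x": 0.33, "y": -0.8, "z": 0, "wx": 0, "wy": 0, "wz": 0, "grip": -1}, {"x": 0.33, "y": -0.8, "z": 0, "wx": 0, "wy": 0, "wz": 0, "grip": -1}, {"x": 0.33, "y": -0.8, "z": 0, "wx": 0, "wy": 0, "wz": 0, "grip": -1}, {"x": 0.15, "y": -0.3, "z": 0, "wx": 0, "wy": 0, "wz": 0, "grip": -1}, {"x": 0, "y": 0, "z": 0, "wx": 0, "wy": 0, "wz": 0, "grip": -1}])

```text
t: 14.6
ee_pos: [0.5366, 0.2889, 0.1852]
orientation: [0.009, 0.994, 0.107, -0.025]
ft_force: [-0.0, -0.3, -1.2]
gripper_width: 0.0142
```

```bash
python3 -c "
from h import *
goal([.5575,.309,.19],12.6)
"
```

```text
t 14.6 p [0.5366 0.2889 0.1852] xang 12.31 tilt 3.01 w 0.0142 F [-0.03 -0.28 -1.24] M [-0.02 -0.05 -0.04]
shift units [ 0.61 -0.38 -0.16] turn [ 0.1   0.43 -0.04]
```

Emit:
carry_out(deltas=[{"x": 0, "y": 0, "z": -0.15, "wx": 0.1, "wy": 0.4, "wz": -0.04, "grip": -1}, {"x": 0, "y": 0, "z": 0, "wx": 0, "wy": 0, "wz": 0, "grip": -1}])

```text
t: 14.85
ee_pos: [0.5351, 0.2858, 0.1899]
orientation: [0.002, 0.994, 0.109, -0.004]
ft_force: [0.0, 0.1, 0.2]
gripper_width: 0.0142
```

```bash
python3 -c "
from h import *
goal([.5575,.309,.19],12.6)
"
```

```text
t 14.85 p [0.5351 0.2858 0.1899] xang 12.51 tilt 0.45 w 0.0142 F [0.03 0.06 0.19] M [-0.04  0.01  0.  ]
shift units [ 0.67 -0.45 -0.01] turn [ 0.02  0.06 -0.01]
```

Emit:
carry_out(deltas=[{"x": 0.5, "y": -0.35, "z": -0.01, "wx": 0.02, "wy": 0.07, "wz": 0, "grip": -1}, {"x": 0.15, "y": -0.1, "z": 0, "wx": 0, "wy": 0.03, "wz": 0, "grip": -1}, {"x": 0, "y": 0, "z": 0, "wx": 0, "wy": 0, "wz": 0, "grip": -1}])

```text
t: 15.22
ee_pos: [0.5557, 0.3053, 0.1894]
orientation: [0.002, 0.994, 0.107, -0.0]
ft_force: [-0.1, 0.0, -0.9]
gripper_width: 0.0143
```

```bash
python3 -c "
from h import *
goal([.5575,.309,.19],12.6)
s,e,R=pose()
c=snap('wrist','w8');print(proj(c,e-[0,0,.0998]),proj(c,[.5575,.309,.065]))
f=c['frame'][:,:,::-1];cv2.imwrite('pics/w8z.png',cv2.resize(f[110:260,160:360],None,fx=3.5,fy=3.5))
"
```

```text
t 15.22 p [0.5557 0.3053 0.1894] xang 12.31 tilt 0.19 w 0.0143 F [-0.06  0.01 -0.92] M [-0.02 -0.05 -0.03]
shift units [ 0.06 -0.08 -0.02] turn [ 0.03  0.   -0.04]
[260.09613334 191.18320301] [262.55133002 181.23139079]
```

View pics/w8z.png

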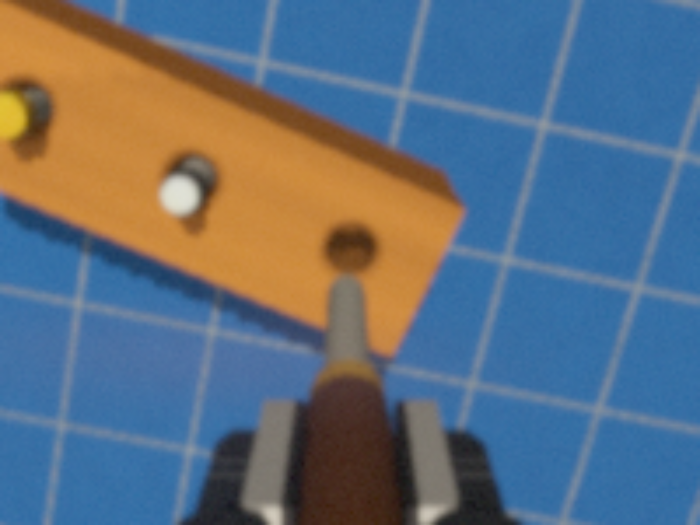

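```bash
python3 -c "
from h import *
c=ld('w8')
g=lambda x,y:((x+.5)/3.5-.5+160,(y+.5)/3.5-.5+110)
h=onz(c,*g(352,247),.065);t=onz(c,*g(346,286),.0896)
print(h,t,h-t); s,e,R=pose(); print((e+h-t).round(4)); goal(e+h-t,12.6)
"
```

```text
[0.55492285 0.30954277 0.065     ] [0.55426089 0.30484499 0.0896    ] [ 0.00066196  0.00469779 -0.0246    ]
[0.5562 0.3098 0.1648]
t 15.28 p [0.5556 0.3051 0.1894] xang 12.3 tilt 0.19 w 0.0146 F [ 0.13 -0.38 -0.89] M [-0.03  0.01 -0.  ]
shift units [ 0.04 -0.11  0.61] turn [ 0.03  0.01 -0.04]
```

Emit:
carry_out(deltas=[{"x": 0.04, "y": -0.11, "z": 0.2, "wx": 0.02, "wy": 0.01, "wz": -0.03, "grip": -1}, {"x": 0, "y": 0, "z": 0.2, "wx": 0, "wy": 0, "wz": 0, "grip": -1}, {"x": 0, "y": 0, "z": 0, "wx": 0, "wy": 0, "wz": 0, "grip": -1}])

```text
t: 15.65
ee_pos: [0.555, 0.3088, 0.1716]
orientation: [0.001, 0.994, 0.109, -0.001]
ft_force: [-0.4, 0.6, -0.4]
gripper_width: 0.0146
```

```bash
python3 -c "
from h import *
goal([.5565,.3095,.165],12.6)
c=snap('wrist','w9')
f=c['frame'][:,:,::-1];cv2.imwrite('pics/w9z.png',cv2.resize(f[110:260,160:360],None,fx=3.5,fy=3.5))
"
```

```text
t 15.65 p [0.555  0.3088 0.1716] xang 12.49 tilt 0.15 w 0.0146 F [-0.35  0.56 -0.41] M [ 0.02  0.   -0.06]
shift units [ 0.04 -0.01  0.17] turn [ 0.01  0.02 -0.02]
```

View pics/w9z.png

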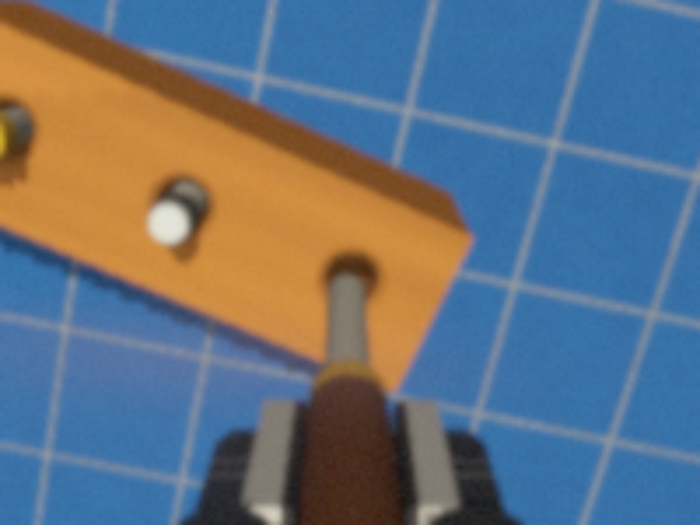

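Emit:
carry_out(deltas=[{"x": 0.04, "y": -0.015, "z": 0.15, "wx": 0, "wy": 0.02, "wz": 0, "grip": -1}, {"x": 0, "y": 0, "z": 0.15, "wx": 0, "wy": 0, "wz": 0, "grip": -1}])

```text
t: 15.95
ee_pos: [0.5572, 0.3101, 0.1601]
orientation: [0.0, 0.994, 0.109, 0.001]
ft_force: [-0.6, 0.2, 0.7]
gripper_width: 0.0145
```

```bash
python3 -c "
from h import *
goal([.5565,.3095,.1098],12.6)
"
```

```text
t 15.95 p [0.5572 0.3101 0.1601] xang 12.49 tilt 0.17 w 0.0145 F [-0.6   0.17  0.71] M [0.02 0.02 0.04]
shift units [-0.02  0.01  1.26] turn [ 0.01 -0.02 -0.02]
```

Tip is at about 60 mm, below the block top (65 mm), with no force. Continuing down.

Emit:
carry_out(deltas=[{"x": -0.01, "y": 0.01, "z": 0.25, "wx": 0, "wy": 0, "wz": 0, "grip": -1}, {"x": 0, "y": 0, "z": 0.25, "wx": 0, "wy": 0, "wz": 0, "grip": -1}, {"x": 0, "y": 0, "z": 0.2, "wx": 0, "wy": 0, "wz": 0, "grip": -1}])

```text
t: 16.32
ee_pos: [0.5568, 0.3095, 0.1299]
orientation: [0.0, 0.994, 0.109, 0.001]
ft_force: [0.3, -0.4, -0.1]
gripper_width: 0.0143
```

```bash
python3 -c "
from h import *
goal([.5565,.3095,.1098],12.6)
"
```

```text
t 16.32 p [0.5568 0.3095 0.1299] xang 12.49 tilt 0.16 w 0.0143 F [ 0.3  -0.37 -0.1 ] M [-0.05 -0.    0.01]
shift units [-0.01 -0.    0.5 ] turn [ 0.01 -0.02 -0.02]
```

Emit:
carry_out(deltas=[{"x": 0, "y": 0, "z": 0.25, "wx": 0, "wy": 0, "wz": 0, "grip": -1}, {"x": 0, "y": 0, "z": 0.15, "wx": 0, "wy": 0, "wz": 0, "grip": -1}, {"x": 0, "y": 0, "z": 0.02, "wx": 0, "wy": 0, "wz": 0, "grip": -1}])

```text
t: 16.7
ee_pos: [0.5562, 0.3091, 0.1108]
orientation: [0.001, 0.994, 0.109, 0.0]
ft_force: [0.0, -0.0, -0.7]
gripper_width: 0.0145
```

```bash
python3 -c "
from h import *
goal([.5565,.3095,.1098],12.6)
"
```

```text
t 16.7 p [0.5562 0.3091 0.1108] xang 12.49 tilt 0.11 w 0.0145 F [ 0.01 -0.04 -0.68] M [-0.01  0.02 -0.07]
shift units [ 0.01 -0.01  0.02] turn [ 0.01 -0.   -0.02]
```

Emit:
carry_out(deltas=[{"x": 0, "y": 0, "z": 0.02, "wx": 0, "wy": 0, "wz": 0, "grip": -0.4}, {"x": 0, "y": 0, "z": 0, "wx": 0, "wy": 0, "wz": 0, "grip": 0.2}, {"x": 0, "y": 0, "z": 0, "wx": 0, "wy": 0, "wz": 0, "grip": 0.2}, {"x": 0, "y": 0, "z": -0.5, "wx": 0, "wy": 0, "wz": 0, "grip": 0.2}, {"x": 0, "y": 0, "z": -0.9, "wx": 0, "wy": 0, "wz": 0, "grip": 0.2}, {"x": 0, "y": 0, "z": -0.9, "wx": 0, "wy": 0, "wz": 0, "grip": 0.2}])

```text
t: 17.45
ee_pos: [0.5549, 0.3086, 0.2026]
orientation: [0.002, 0.994, 0.109, -0.001]
ft_force: [-0.0, -0.2, 0.1]
gripper_width: 0.0513
```

```bash
python3 -c "
from h import *
goal([.5854,-.0451,.22],102.6)
c=snap('wrist','w10')
snap('top','t10')
"
```

```text
t 17.45 p [0.5549 0.3086 0.2026] xang 12.49 tilt 0.25 w 0.0513 F [-0.02 -0.21  0.13] M [ 0.03  0.01 -0.02]
shift units [-1.17  8.8  -0.41] turn [ -0.     0.04 -13.11]
```

View pics/w10.png

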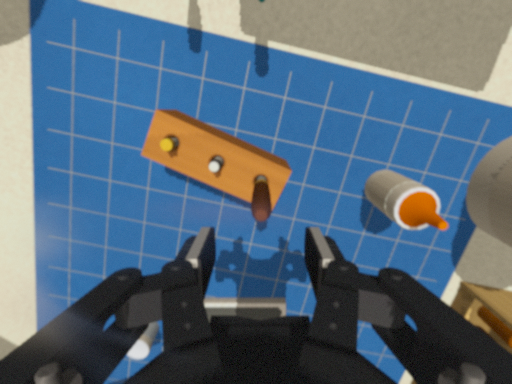

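Burnisher top is at (262,217), standing in its hole with the other two tools untouched. Next, turn the wrist so its camera looks towards the pointer end.

Emit:
carry_out(deltas=[{"x": 0, "y": 0, "z": -0.03, "wx": 0, "wy": 0, "wz": 1, "grip": 0.4}, {"x": 0, "y": 0, "z": -0.03, "wx": 0, "wy": 0, "wz": 1, "grip": 0.4}, {"x": 0, "y": 0, "z": -0.03, "wx": 0, "wy": 0, "wz": 1, "grip": 0.4}, {"x": 0, "y": 0, "z": -0.03, "wx": 0, "wy": 0, "wz": 1, "grip": 0.4}, {"x": 0, "y": 0, "z": -0.03, "wx": 0, "wy": 0, "wz": 1, "grip": 0.4}, {"x": 0, "y": 0, "z": -0.03, "wx": 0, "wy": 0, "wz": 1, "grip": 0.4}, {"x": 0, "y": 0, "z": -0.03, "wx": 0, "wy": 0, "wz": 1, "grip": 0.4}, {"x": 0, "y": 0, "z": -0.03, "wx": 0, "wy": 0, "wz": 1, "grip": 0.4}, {"x": 0, "y": 0, "z": -0.03, "wx": 0, "wy": 0, "wz": 1, "grip": 0.4}, {"x": 0, "y": 0, "z": -0.03, "wx": 0, "wy": 0, "wz": 1, "grip": 0.4}, {"x": 0, "y": 0, "z": -0.03, "wx": 0, "wy": 0, "wz": 1, "grip": 0.4}, {"x": 0, "y": 0, "z": -0.03, "wx": 0, "wy": 0, "wz": 1, "grip": 0.4}, {"x": 0, "y": 0, "z": -0.03, "wx": 0, "wy": 0, "wz": 0.8, "grip": 0.4}])

```text
t: 19.18
ee_pos: [0.5863, 0.238, 0.2173]
orientation: [-0.017, 0.82, -0.572, -0.029]
ft_force: [0.4, -0.4, -0.3]
gripper_width: 0.06
```

```bash
python3 -c "
from h import *
goal([.5854,-.0451,.2],-77.4)
"
```

```text
t 19.18 p [0.5863 0.238  0.2173] xang -69.83 tilt 3.88 w 0.06 F [ 0.36 -0.41 -0.25] M [-0.09 -0.02  0.03]
shift units [ 6.65  2.46 -0.  ] turn [0.09 0.56 1.1 ]
```

Emit:
carry_out(deltas=[{"x": 0, "y": 0, "z": 0, "wx": 0.09, "wy": 0.56, "wz": 0.9, "grip": 0.4}, {"x": 0.6, "y": 0.3, "z": 0, "wx": 0, "wy": 0, "wz": 0.2, "grip": 0.4}, {"x": 0.7, "y": 0.2, "z": 0, "wx": 0, "wy": 0.02, "wz": 0, "grip": 0.4}, {"x": 0.8, "y": 0.2, "z": 0, "wx": 0, "wy": 0.02, "wz": 0, "grip": 0.4}, {"x": 0.8, "y": 0.2, "z": 0, "wx": 0, "wy": 0.02, "wz": 0, "grip": 0.4}, {"x": 0.8, "y": 0.2, "z": 0, "wx": 0, "wy": 0.02, "wz": 0, "grip": 0.4}, {"x": 0.8, "y": 0.2, "z": 0, "wx": 0, "wy": 0, "wz": 0, "grip": 0.4}, {"x": 0.5, "y": 0.2, "z": 0, "wx": 0, "wy": 0, "wz": 0, "grip": 0.4}, {"x": 0, "y": 0, "z": 0, "wx": 0, "wy": 0, "wz": 0, "grip": 0.4}])

```text
t: 20.3
ee_pos: [0.5962, -0.0168, 0.2073]
orientation: [-0.005, 0.799, -0.601, -0.01]
ft_force: [0.3, -0.7, -0.0]
gripper_width: 0.0598
```

```bash
python3 -c "
from h import *
goal([.5854,-.0451,.2],-77.4)
"
```

```text
t 20.3 p [ 0.5962 -0.0168  0.2073] xang -73.9 tilt 1.23 w 0.0598 F [ 0.31 -0.66 -0.02] M [-0.02 -0.02 -0.01]
shift units [0.61 0.46 0.17] turn [0.04 0.17 0.51]
```

Emit:
carry_out(deltas=[{"x": 0.6, "y": 0.43, "z": 0, "wx": 0.04, "wy": 0.17, "wz": 0.5, "grip": 0.4}, {"x": 0, "y": 0, "z": 0, "wx": 0, "wy": 0, "wz": 0, "grip": 0.4}])

```text
t: 20.55
ee_pos: [0.5863, -0.0437, 0.2062]
orientation: [-0.001, 0.781, -0.625, -0.0]
ft_force: [-0.2, 0.1, 1.2]
gripper_width: 0.0597
```

```bash
python3 -c "
from h import *
goal([.5854,-.0451,.2],-77.4)
c=snap('wrist','w11');
ex=np.array([.2173,-.9761,0]);ey=np.array([.9761,.2173,0]);O=np.array([.5872,-.0534,0])
W=lambda x,y,z:O+ex*x+ey*y+[0,0,z]
for n,p in dict(barA=(-8.5,45,85),barB=(-8.5,-45,85),jA=(-20,70,45),jB=(3,70,45),cf=(160,85,14),cfl=(-160,85,14)).items(): print(n,proj(c,W(*np.array(p)/1e3)).round(1))
"
```

```text
t 20.55 p [ 0.5863 -0.0437  0.2062] xang -77.36 tilt 0.08 w 0.0597 F [-0.17  0.1   1.19] M [-0.02 -0.01 -0.01]
shift units [0.03 0.03 0.15] turn [-0.    0.01  0.01]
barA [262.  140.7]
barB [261.7 225.9]
jA [251.3 113.5]
jB [272.4 113.5]
cf [404.1 100.2]
cfl [133.9  99.9]
```

View pics/w11.png

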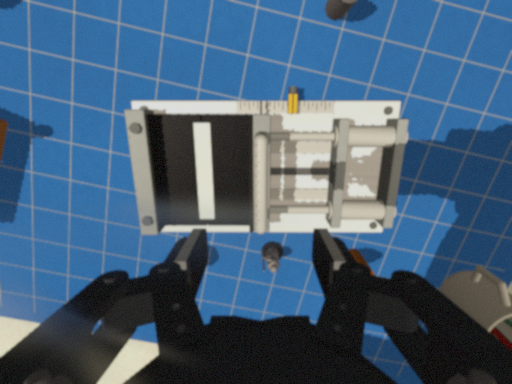

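Emit:
carry_out(deltas=[{"x": 0.02, "y": 0, "z": 0.7, "wx": 0, "wy": 0.01, "wz": 0.01, "grip": 0.4}, {"x": 0, "y": 0, "z": 0.8, "wx": 0, "wy": 0, "wz": 0, "grip": 0.4}, {"x": 0, "y": 0, "z": 0.6, "wx": 0, "wy": 0, "wz": 0, "grip": 0.4}, {"x": 0, "y": 0, "z": 0, "wx": 0, "wy": 0, "wz": 0, "grip": 0.4}])

```text
t: 21.1
ee_pos: [0.59, -0.0378, 0.1208]
orientation: [-0.003, 0.783, -0.622, 0.001]
ft_force: [-0.6, 0.3, 0.3]
gripper_width: 0.0596
```

```bash
python3 -c "
from h import *
goal([.586,-.0435,.066],-77.4)
c=snap('wrist','w12');
"
```

```text
t 21.1 p [ 0.59   -0.0378  0.1208] xang -76.93 tilt 0.38 w 0.0596 F [-0.57  0.29  0.33] M [ 0.   -0.02 -0.02]
shift units [0.12 0.14 1.37] turn [-0.05  0.03  0.07]
```

View pics/w12.png

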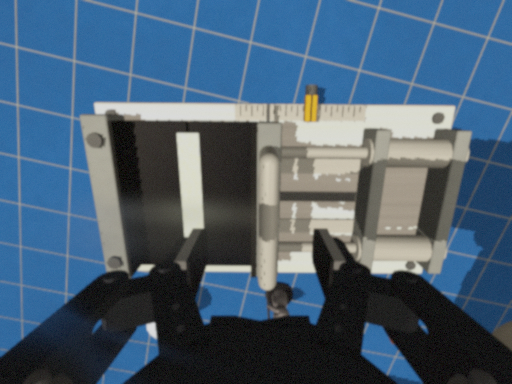

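Emit:
carry_out(deltas=[{"x": 0.13, "y": 0.1, "z": 0.4, "wx": -0.05, "wy": 0.03, "wz": 0.07, "grip": 0.4}, {"x": 0, "y": 0, "z": 0.4, "wx": 0, "wy": 0, "wz": 0, "grip": 0.4}, {"x": 0, "y": 0, "z": 0.2, "wx": 0, "wy": 0, "wz": 0, "grip": 0.4}])

```text
t: 21.52
ee_pos: [0.5916, -0.0437, 0.0833]
orientation: [-0.002, 0.781, -0.625, 0.004]
ft_force: [-0.1, -0.8, 0.1]
gripper_width: 0.0596
```

```bash
python3 -c "
from h import *
goal([.586,-.0435,.066],-77.4)
"
```

```text
t 21.52 p [ 0.5916 -0.0437  0.0833] xang -77.38 tilt 0.5 w 0.0596 F [-0.14 -0.78  0.12] M [0.05 0.01 0.04]
shift units [-0.04  0.14  0.43] turn [-0.07 -0.03  0.  ]
```

Emit:
carry_out(deltas=[{"x": 0, "y": 0.12, "z": 0.3, "wx": -0.07, "wy": -0.03, "wz": 0, "grip": 0.4}, {"x": 0, "y": 0, "z": 0.13, "wx": 0, "wy": 0, "wz": 0, "grip": 0.4}, {"x": 0, "y": 0, "z": 0, "wx": 0, "wy": 0, "wz": 0, "grip": 0.4}])

```text
t: 21.9
ee_pos: [0.5866, -0.0451, 0.065]
orientation: [0.0, 0.78, -0.625, -0.001]
ft_force: [0.5, 0.3, 0.2]
gripper_width: 0.0601
```

```bash
python3 -c "
from h import *
goal([.586,-.0435,.066],-77.4)
c=snap('wrist','w13');
"
```

```text
t 21.9 p [ 0.5866 -0.0451  0.065 ] xang -77.4 tilt 0.08 w 0.0601 F [0.47 0.29 0.24] M [-0.02 -0.01  0.07]
shift units [-0.04  0.01 -0.03] turn [ 0.01  0.   -0.  ]
```

View pics/w13.png

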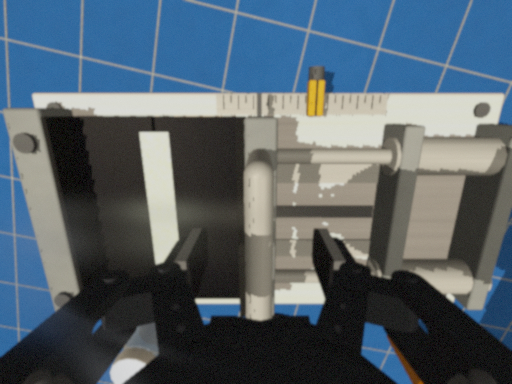

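Emit:
carry_out(squeeze=80, deltas=[{"x": 0, "y": 0, "z": 0, "wx": 0, "wy": 0, "wz": 0, "grip": -1}, {"x": 0, "y": 0, "z": 0, "wx": 0, "wy": 0, "wz": 0, "grip": -1}, {"x": 0, "y": 0, "z": 0, "wx": 0, "wy": 0, "wz": 0, "grip": -1}, {"x": 0, "y": 0, "z": 0, "wx": 0, "wy": 0, "wz": 0, "grip": -1}, {"x": 0, "y": 0, "z": 0, "wx": 0, "wy": 0, "wz": 0, "grip": -1}])

```text
t: 22.58
ee_pos: [0.5874, -0.0444, 0.0663]
orientation: [-0.001, 0.781, -0.625, -0.0]
ft_force: [-0.4, 0.0, -0.8]
gripper_width: 0.0115
```

```bash
python3 -c "
from h import *
goal([.586,-.0435,.066],-77.4)
c=snap('wrist','w14');
f=c['frame'][:,:,::-1];cv2.imwrite('pics/w14z.png',cv2.resize(f[60:160,200:360],None,fx=5,fy=5,interpolation=cv2.INTER_CUBIC))
"
```

```text
t 22.57 p [ 0.5874 -0.0444  0.0663] xang -77.38 tilt 0.1 w 0.0115 F [-0.39  0.02 -0.81] M [ 0.14  0.02 -0.03]
shift units [-0.03  0.03  0.01] turn [-0.01  0.01  0.  ]
```

View pics/w14z.png

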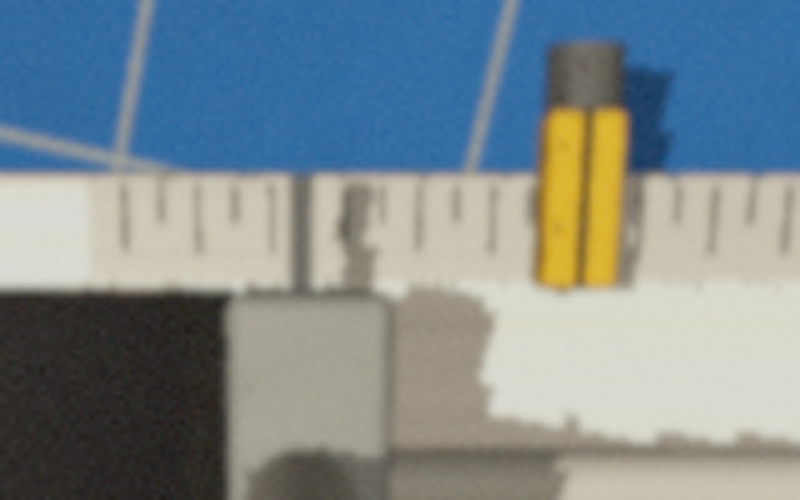

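Emit:
carry_out(deltas=[{"x": 0.08, "y": 0, "z": 0, "wx": 0, "wy": 0, "wz": 0, "grip": -1}, {"x": 0.12, "y": 0, "z": 0, "wx": 0, "wy": 0, "wz": 0, "grip": -1}, {"x": 0.12, "y": 0, "z": 0, "wx": 0, "wy": 0, "wz": 0, "grip": -1}, {"x": 0.12, "y": 0, "z": 0, "wx": 0, "wy": 0, "wz": 0, "grip": -1}])

```text
t: 23.12
ee_pos: [0.5896, -0.0541, 0.0663]
orientation: [-0.006, 0.782, -0.623, -0.006]
ft_force: [-1.2, 6.6, 1.9]
gripper_width: 0.0118
```

```bash
python3 -c "
from h import *
goal([.5874+.2173*.032,-.0444-.9761*.032,.066],-77.4)
"
```

```text
t 23.12 p [ 0.5896 -0.0541  0.0663] xang -77.13 tilt 1.03 w 0.0118 F [-1.19  6.64  1.86] M [ 1.12  0.23 -0.15]
shift units [ 0.55  0.   -0.  ] turn [-0.01  0.15  0.04]
```

Emit:
carry_out(deltas=[{"x": 0.14, "y": 0, "z": 0, "wx": 0, "wy": 0.1, "wz": 0.02, "grip": -1}, {"x": 0.14, "y": 0, "z": 0, "wx": 0, "wy": 0.08, "wz": 0.02, "grip": -1}, {"x": 0.14, "y": 0, "z": 0, "wx": 0, "wy": 0.06, "wz": 0, "grip": -1}])

```text
t: 23.5
ee_pos: [0.5917, -0.0634, 0.0663]
orientation: [-0.002, 0.782, -0.624, -0.001]
ft_force: [-1.1, 8.7, 1.8]
gripper_width: 0.0115
```

```bash
python3 -c "
from h import *
goal([.5874+.2173*.032,-.0444-.9761*.032,.066],-77.4)
"
```

```text
t 23.5 p [ 0.5917 -0.0634  0.0663] xang -77.19 tilt 0.31 w 0.0115 F [-1.09  8.71  1.8 ] M [ 1.56  0.29 -0.11]
shift units [0.31 0.   0.01] turn [-0.02  0.04  0.03]
```

Emit:
carry_out(deltas=[{"x": 0.14, "y": 0, "z": 0, "wx": 0, "wy": 0.06, "wz": 0.03, "grip": -1}, {"x": 0.13, "y": 0, "z": 0, "wx": 0, "wy": 0.06, "wz": 0.02, "grip": -1}, {"x": 0.08, "y": 0, "z": 0, "wx": 0, "wy": 0.05, "wz": 0, "grip": -1}])

```text
t: 23.88
ee_pos: [0.5929, -0.0688, 0.0663]
orientation: [-0.002, 0.781, -0.624, 0.0]
ft_force: [-1.4, 8.1, 2.4]
gripper_width: 0.0115
```

```bash
python3 -c "
from h import *
goal([.5874+.2173*.032,-.0444-.9761*.032,.066],-77.4)
c=snap('wrist','w15');
goal([.5874+.2173*.032,-.0444-.9761*.032,.066],-77.4)
f=c['frame'][:,:,::-1];cv2.imwrite('pics/w15z.png',cv2.resize(f[60:160,200:360],None,fx=5,fy=5,interpolation=cv2.INTER_CUBIC))
"
```

```text
t 23.88 p [ 0.5929 -0.0688  0.0663] xang -77.28 tilt 0.24 w 0.0115 F [-1.41  8.1   2.37] M [ 1.54  0.28 -0.1 ]
shift units [0.18 0.   0.01] turn [-0.03  0.02  0.02]
t 23.93 p [ 0.5929 -0.0688  0.0663] xang -77.28 tilt 0.24 w 0.0117 F [-1.4   8.37  2.72] M [ 1.54  0.33 -0.14]
shift units [0.18 0.   0.01] turn [-0.03  0.02  0.02]
```

View pics/w15z.png

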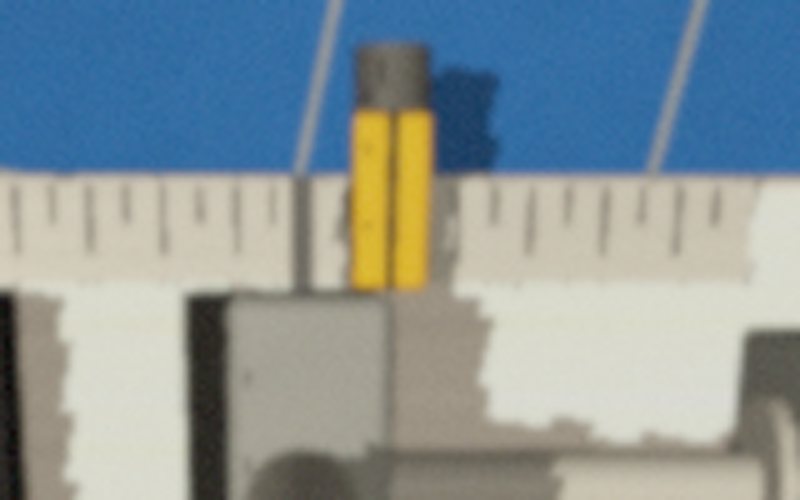

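Emit:
carry_out(deltas=[{"x": 0.14, "y": 0, "z": 0, "wx": 0, "wy": 0.06, "wz": 0.02, "grip": -1}, {"x": 0.14, "y": 0, "z": 0, "wx": 0, "wy": 0.06, "wz": 0.02, "grip": -1}, {"x": 0.13, "y": 0, "z": 0, "wx": 0, "wy": 0.06, "wz": 0.02, "grip": -1}])

```text
t: 24.3
ee_pos: [0.5944, -0.0753, 0.0663]
orientation: [-0.002, 0.781, -0.625, 0.001]
ft_force: [-1.0, 9.3, 2.7]
gripper_width: 0.0117
```

```bash
cat > q.py <<'E'
from h import *
goal([.5929+.2173*.01165,-.0688-.9761*.01165,.0663],-77.4)
E
python3 q.py
```

```text
t 24.3 p [ 0.5944 -0.0753  0.0663] xang -77.37 tilt 0.25 w 0.0117 F [-0.98  9.29  2.73] M [1.86 0.31 0.02]
shift units [0.12 0.   0.  ] turn [-0.04  0.01  0.  ]
```

Emit:
carry_out(deltas=[{"x": 0.14, "y": 0, "z": 0, "wx": -0.02, "wy": 0.05, "wz": 0, "grip": -1}, {"x": 0.12, "y": 0, "z": 0, "wx": -0.02, "wy": 0.05, "wz": 0, "grip": -1}])

```text
t: 24.55
ee_pos: [0.5951, -0.079, 0.0663]
orientation: [-0.001, 0.782, -0.624, -0.001]
ft_force: [-1.9, 10.0, 3.2]
gripper_width: 0.0116
```

```bash
python3 q.py; python3 -c "
from h import *
c=snap('wrist','w16');
f=c['frame'][:,:,::-1];cv2.imwrite('pics/w16z.png',cv2.resize(f[60:160,200:360],None,fx=5,fy=5,interpolation=cv2.INTER_CUBIC))
"; python3 q.py
```

```text
t 24.55 p [ 0.5951 -0.079   0.0663] xang -77.16 tilt 0.13 w 0.0116 F [-1.94  9.99  3.21] M [ 1.77  0.3  -0.16]
shift units [ 0.03 -0.    0.  ] turn [-0.    0.02  0.04]
t 24.6 p [ 0.5951 -0.0792  0.0663] xang -77.17 tilt 0.12 w 0.0115 F [-2.07  9.41  2.72] M [ 1.77  0.33 -0.11]
shift units [ 0.03 -0.    0.  ] turn [0.   0.02 0.03]
```

View pics/w16z.png

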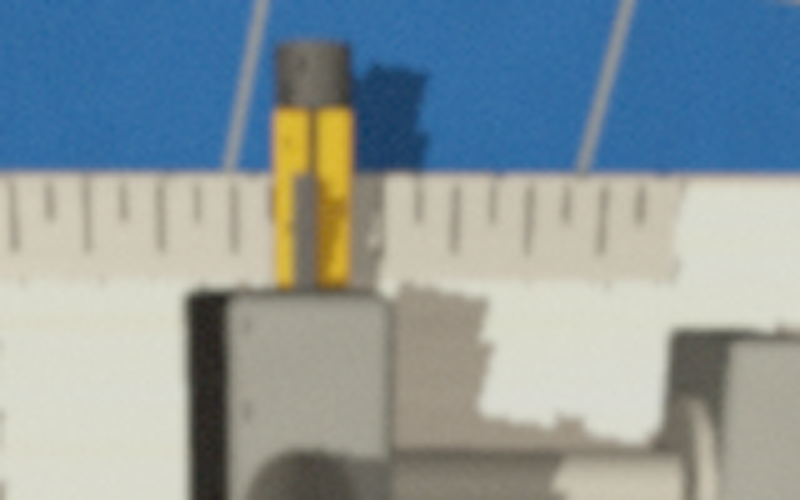

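Emit:
carry_out(deltas=[{"x": 0.105, "y": 0, "z": 0, "wx": 0, "wy": 0.04, "wz": 0.03, "grip": -1}])

```text
t: 24.72
ee_pos: [0.5953, -0.0799, 0.0663]
orientation: [-0.001, 0.781, -0.624, -0.002]
ft_force: [-1.6, 10.1, 3.2]
gripper_width: 0.0115
```

```bash
python3 q.py; python3 -c "
from h import *
c=snap('wrist','w17');
f=c['frame'][:,:,::-1];cv2.imwrite('pics/w17z.png',cv2.resize(f[75:125,235:285],None,fx=12,fy=12,interpolation=cv2.INTER_CUBIC))
"; python3 q.py
```

```text
t 24.73 p [ 0.5953 -0.0799  0.0663] xang -77.26 tilt 0.25 w 0.0115 F [-1.59 10.12  3.22] M [ 1.83  0.33 -0.02]
shift units [ 0.01 -0.    0.  ] turn [-0.    0.04  0.02]
t 24.77 p [ 0.5953 -0.0801  0.0663] xang -77.27 tilt 0.24 w 0.0115 F [-1.49  8.72  2.65] M [ 1.79  0.29 -0.  ]
shift units [ 0. -0.  0.] turn [-0.    0.04  0.02]
```

View pics/w17z.png

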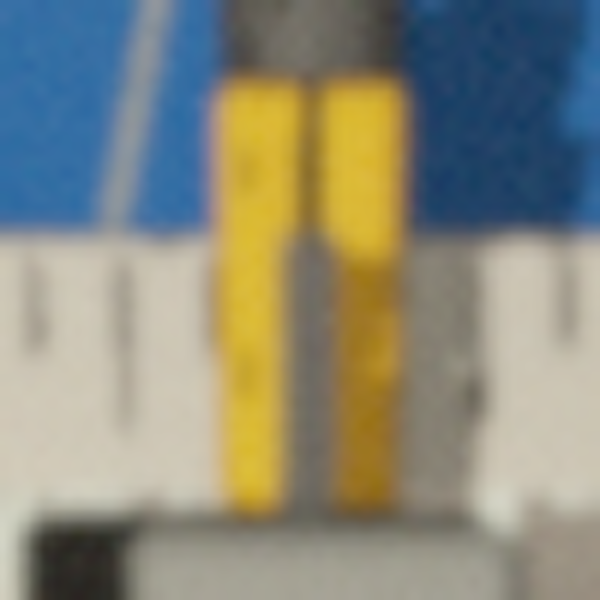

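```bash
python3 -c "
from h import *
snap('top','t18');snap('side','s18');c=snap('wrist','w18')
f=c['frame'][:,:,::-1];cv2.imwrite('pics/w18z.png',cv2.resize(f[75:125,235:285],None,fx=8,fy=8,interpolation=cv2.INTER_CUBIC))
a=ld('top0')['frame'][:,:,::-1];b=ld('t18')['frame'][:,:,::-1]
cv2.imwrite('pics/cmp.png',cv2.resize(np.hstack([a[130:280,130:430]]+[b[130:280,130:430]]),None,fx=1.33,fy=1.33))
cv2.imwrite('pics/s18z.png',cv2.resize(ld('s18')['frame'][100:360,90:410,::-1],None,fx=2.2,fy=2.2))
"; python3 q.py
```

```text
t 24.93 p [ 0.5953 -0.0801  0.0663] xang -77.27 tilt 0.23 w 0.0116 F [-1.61  8.95  2.6 ] M [ 1.72  0.29 -0.05]
shift units [ 0. -0.  0.] turn [-0.    0.03  0.02]
```

View pics/w18z.png

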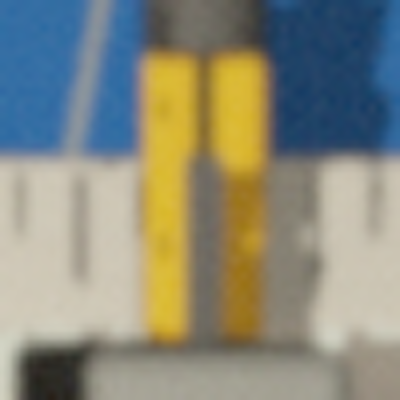

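View pics/cmp.png

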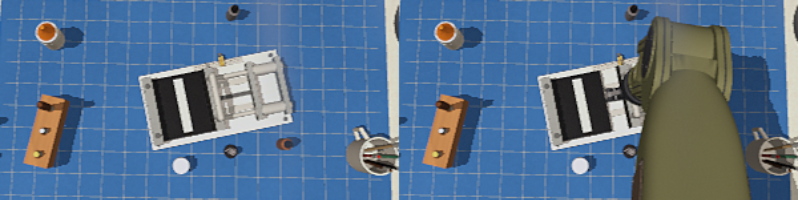

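View pics/s18z.png

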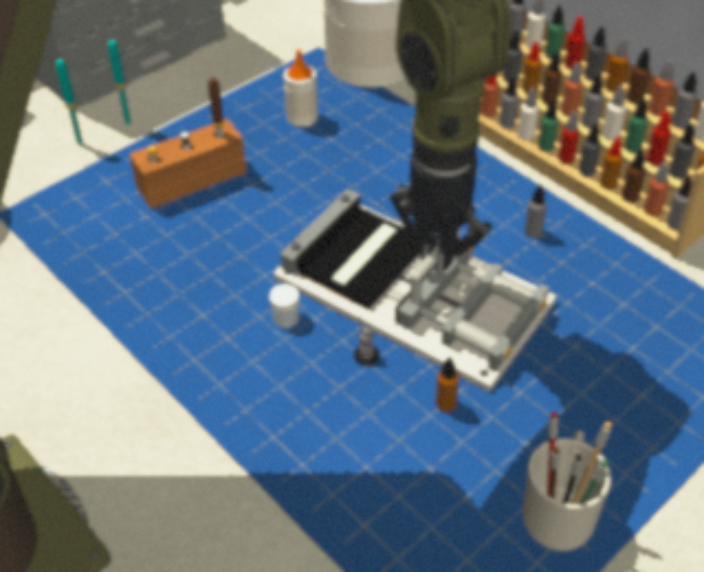

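The pointer is steady on the clip line (206 against 204 in the zoom, about 0.15 mm). The board is in place and the burnisher is standing in its hole, so I'm handing in.

```bash
python3 -c "
from h import *
print(env.job_done())"; python3 q.py
```

```text
the job is handed in; nothing more can be done
None
the job is handed in; nothing more can be done
```

The job is handed in at about 25 s of the 64 s, with the gripper still holding the jaw open.

- **Taping:** I took the wooden burnisher from the far hole and rubbed the tape from the far end to the near end at about 2 to 3 cm/s. The force was mostly 5 to 7 N, with about 2.4 to 5 N over the first few millimetres and a peak of 8 N at touch-down. The tip passed both end points of the seam and was about 2 mm off the tape's centre line late in the stroke, where I could see it. My first try at the far end was too light (about 1 to 2 N over 4 mm), so I lifted and started again from the far end.
- **Burnisher:** it went back into its own hole, and the last views show it standing upright there.
- **Jaw:** I pulled the bar about 36 mm, until the pointer was within about 0.2 mm of the line on the clip. It held there against about 9 N with no drift over the last 0.2 s.
- **Bench:** the last top and side views show the board, the clip, the other tools, the bottles, the pot and the figure where they were. The arm hid dropper_a from above, but the side view shows it standing. I checked these by eye, not by measuring.

The top camera's positions were about 2 mm off from the wrist camera's, so I used the wrist camera for the fine alignment. None of the checks failed.

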